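# Scoop ice from the covered tub into the bowl

## Task

We need ice for the drinks: slide the ice tub's cover back, scoop at least three of the five ice cubes into the black bowl with the metal scoop, put the scoop back down, right way up, where it lay, and slide the cover fully shut again. Never touch the ice with the fingers or the arm, spill none of it (every cube ends in the bowl or stays in the tub), and do not shift the bowl or the things standing around.

Things in the scene. Friction and masses are not known exactly. Their poses are not given: they have to be found in the camera images.
- ice_tub: Ice tub: white insulated housing, fixed. Origin on the counter under the centre of its open steel well; +x away from the robot, +y to the left. Outside: x -56 to +160 mm, y -103 to +103, 66 mm high; rails along both y ends reach 75.5 mm. Behind the well (+x) is a flat deck. At the start the ice lies in the well's -y part, about end wall to middle; its +y end is free for the scoop to enter.
- well_floor (a point): Centre of the well's floor, 18 mm above the counter, axes as the tub's. The well is 86 mm (x) by 186 mm (y), with upright walls to 66 mm above the counter; the two long walls are bevelled from 52 mm up, so that the mouth is 100 mm (x) by 186 mm.
- cover (a joint): Steel cover, 105 (x) by 188 mm (y), sliding on top of the tub: 0 = fully shut over the well, 0.100 m = fully open (pushed back along the tub's +x on to the deck, the whole well bare). Moves with 1.5 to 3 N and stays where it is left; push it, no grasp needed.
- cover_rib (a point): Middle of the black rib that stands up across the middle of the cover: 84 mm long (tub's y), 11 mm thick (tub's x), from 72 to 90 mm above the counter; this point is 8 mm below its top. Push it from the robot's side to open the cover and from the far side to shut it.
- scoop_grip (a point): Centre of the handle bar of the metal scoop (178 mm long, about 160 g, lying flat and upright on the counter), where to grip it: the bar is level, 20 mm wide, 14 mm high, and runs from 50 mm behind to 30 mm ahead of this point. Scoop axes: +x to its nose, z up. The flat underside of its pan is 86 mm below this point.
- scoop_lip (a point): Middle of the scoop's front lip, at the underside: 118 mm ahead of and 86 mm below the grip point. Lip 78 mm wide, 1.2 mm thick; pan open at the nose, inside 73 mm wide and 73 mm long; its back wall, 43 mm high, is 76 mm behind the lip; the side walls (78 mm over all) slope from 43 mm at the back to nothing at the lip.
- bowl: Black takeaway bowl, loose and very light, 188 mm across the rim, 61 mm high, flat floor 150 mm across and 4 mm thick. The origin is the centre of its underside.
- bowl_inside (a point): Point on the bowl's axis, 30 mm above its underside.
- ice_0_center (a point): Centre of an ice cube: 32 mm, edges bevelled by 5 mm, 30 g, very slippery (friction about 0.12).
- ice_1_center (a point): Centre of an ice cube: 32 mm, edges bevelled by 5 mm, 30 g, very slippery (friction about 0.12).
- ice_2_center (a point): Centre of an ice cube: 32 mm, edges bevelled by 5 mm, 30 g, very slippery (friction about 0.12).
- ice_3_center (a point): Centre of an ice cube: 32 mm, edges bevelled by 5 mm, 30 g, very slippery (friction about 0.12).
- ice_4_center (a point): Centre of an ice cube: 32 mm, edges bevelled by 5 mm, 30 g, very slippery (friction about 0.12).
- can_red: Slim red can standing at the back, 54 mm across, 134 mm high; leave alone. Origin under its centre (as for all below).
- can_silver: Silver can standing at the back, 63 mm across, 122 mm high; leave alone.
- cream_cup: Cream ceramic cup at the front, 69 mm across, 67 mm high; leave alone. A spoon lies flat to its left, by the front edge.
- spice_jar_a: Spice jar behind the ice tub, 45 mm across, 105 mm high; leave alone.
- soy_bottle: Sauce bottle at the back right, 60 mm across, 201 mm high; leave alone.
- tuna_tin: Low tin at the front right, 86 mm across, 40 mm high; leave alone.
- rice_jar: Glass jar with a yellow lid in the back row, 72 mm across, 170 mm high; it does not move. Behind the row, from x = 0.70 m, a cabinet rises.
- bean_jar: Glass jar with a yellow lid in the back row, 68 mm across, 150 mm high; it does not move.
- spice_jar_b: Second spice jar behind the ice tub, 44 mm across, 105 mm high; it does not move.

How it is judged:
On the way, in this order (a step that is already met when the one before it is completed fails the run):
1. the cover is slid back, well uncovered (at least 70 mm open) (value of joint cover above 0.07 m), for 0.1 s.
2. at least three ice cubes are in the bowl ((distance between each of ice_0_center, ice_1_center, ice_2_center and bowl_inside below 0.085 m or distance between each of ice_0_center, ice_1_center, ice_3_center and bowl_inside below 0.085 m or distance between each of ice_0_center, ice_1_center, ice_4_center and bowl_inside below 0.085 m or distance between each of ice_0_center, ice_2_center, ice_3_center and bowl_inside below 0.085 m or distance between each of ice_0_center, ice_2_center, ice_4_center and bowl_inside below 0.085 m or distance between each of ice_0_center, ice_3_center, ice_4_center and bowl_inside below 0.085 m or distance between each of ice_1_center, ice_2_center, ice_3_center and bowl_inside below 0.085 m or distance between each of ice_1_center, ice_2_center, ice_4_center and bowl_inside below 0.085 m or distance between each of ice_1_center, ice_3_center, ice_4_center and bowl_inside below 0.085 m or distance between each of ice_2_center, ice_3_center, ice_4_center and bowl_inside below 0.085 m)), for 0.2 s.
At the end, for the whole second after the job is handed in: At least three cubes inside the bowl (centre within 85 mm of bowl_inside), every other one in the bowl or in the well, below its rim; the cover within 6 mm of fully shut; the scoop flat and upright on the counter, its grip within 70 mm of where it started; the bowl level ((distance between each of ice_0_center, ice_1_center, ice_2_center and bowl_inside below 0.085 m or distance between each of ice_0_center, ice_1_center, ice_3_center and bowl_inside below 0.085 m or distance between each of ice_0_center, ice_1_center, ice_4_center and bowl_inside below 0.085 m or distance between each of ice_0_center, ice_2_center, ice_3_center and bowl_inside below 0.085 m or distance between each of ice_0_center, ice_2_center, ice_4_center and bowl_inside below 0.085 m or distance between each of ice_0_center, ice_3_center, ice_4_center and bowl_inside below 0.085 m or distance between each of ice_1_center, ice_2_center, ice_3_center and bowl_inside below 0.085 m or distance between each of ice_1_center, ice_2_center, ice_4_center and bowl_inside below 0.085 m or distance between each of ice_1_center, ice_3_center, ice_4_center and bowl_inside below 0.085 m or distance between each of ice_2_center, ice_3_center, ice_4_center and bowl_inside below 0.085 m) and (distance between ice_0_center and bowl_inside below 0.085 m or (x of ice_0_center in the frame of well_floor between -0.043 and 0.043 m and y of ice_0_center in the frame of well_floor between -0.093 and 0.093 m and z of ice_0_center in the frame of well_floor between 0 and 0.048 m)) and (distance between ice_1_center and bowl_inside below 0.085 m or (x of ice_1_center in the frame of well_floor between -0.043 and 0.043 m and y of ice_1_center in the frame of well_floor between -0.093 and 0.093 m and z of ice_1_center in the frame of well_floor between 0 and 0.048 m)) and (distance between ice_2_center and bowl_inside below 0.085 m or (x of ice_2_center in the frame of well_floor between -0.043 and 0.043 m and y of ice_2_center in the frame of well_floor between -0.093 and 0.093 m and z of ice_2_center in the frame of well_floor between 0 and 0.048 m)) and (distance between ice_3_center and bowl_inside below 0.085 m or (x of ice_3_center in the frame of well_floor between -0.043 and 0.043 m and y of ice_3_center in the frame of well_floor between -0.093 and 0.093 m and z of ice_3_center in the frame of well_floor between 0 and 0.048 m)) and (distance between ice_4_center and bowl_inside below 0.085 m or (x of ice_4_center in the frame of well_floor between -0.043 and 0.043 m and y of ice_4_center in the frame of well_floor between -0.093 and 0.093 m and z of ice_4_center in the frame of well_floor between 0 and 0.048 m)) and value of joint cover below 0.006 m and distance of scoop_grip from where it was at the start of the episode below 0.07 m and angle between scoop_grip's own z axis and vertical below 0.1 rad and height (world z) of scoop_lip below 0.006 m and angle between bowl's own z axis and vertical below 0.08 rad); the robot touches nothing.
It fails at once if the fingers or the arm touch the ice (contact force between any of the fingers, the arm and ice_0 above 0.3 N or contact force between any of the fingers, the arm and ice_1 above 0.3 N or contact force between any of the fingers, the arm and ice_2 above 0.3 N or contact force between any of the fingers, the arm and ice_3 above 0.3 N or contact force between any of the fingers, the arm and ice_4 above 0.3 N).
It fails at once if the bowl is shifted more than 30 mm or tipped (distance of bowl from where it was at the start of the episode above 0.03 m or angle between bowl's own z axis and vertical above 0.3 rad).
It fails at once if a thing standing around is shifted more than 30 mm or knocked over (distance of any of can_red, can_silver, cream_cup, spice_jar_a, soy_bottle, tuna_tin from where it was at the start of the episode above 0.03 m or angle between any of can_red, can_silver, cream_cup, spice_jar_a, soy_bottle, tuna_tin's own z axis and vertical above 0.6 rad).
It also fails if it takes over 72 s, if anything falls off the work surface, if the arm or the gripper's body presses on something with over 40 N, if the wrist force passes 120 N, or if a joint passes its speed limit or range.

## Robot

A 6-joint arm with a two-finger parallel gripper is mounted at the origin on a cart in front of the work surface, level with it; the furniture and walls round the work are solid. World frame = base frame: x ahead of the robot, y to its left, z up, the work surface at z = 0. Lengths are in m, angles in rad, forces in N, time in s.
With the tool pointing down it reaches from about 0.375 to 0.975 m from the base axis. Payload 3.8 kg.
Tool frame: the origin (TCP) lies on the centre line of the jaws, within the pads' length; the fingertips stand 14 mm ahead of it and the grasp point (between the pads) lies 5 mm behind it; z points along the fingers, y is the line along which they close (so a half turn about z gives the same grasp; the last joint's range is limited). The gripper opens to 85 mm and grips with 20 to 120 N. Pads are 22 mm wide; open, the fingers measure 114 mm over their backs; the gripper's body (76 mm by 85 mm) begins 54 mm behind the grasp point. The pads swing forward as they close: fully open they stand 13 mm farther back than shut.
Start: joints at [-1.219, 0.264, 1.604, -0, 1.274, -0.037], TCP at [0.256, -0.625, 0.245] pointing down, gripper open.
Joint ranges: [-2.63, 2.63], [-0.94, 2.18], [0.31, 2.57], [-1.31, 4.45], [0, 2.66], [-2.55, 2.55]. Speed limits (rad/s): [2.57, 2.57, 3.14, 3.14, 3.14, 3.14].

## Interface

Orientations are given as a rotation vector (axis times angle).
In Python, from workcell import bot, eyes, spot_in gives the robot as it stands.
- The arm moves only by the tool carry_out, never from a script. Its argument "series" is text: rows parted by semicolons, each of 4 numbers parted by spaces: the shift along the world's x, y, z in m, then the turn about the world's z in degrees. In form: tx ty tz roll; .... A call has 1 to 20 rows; each row shifts and turns the commanded pose from where the row before left it; what a row does not reach is not made up. A row lasts 1/8 s, in which the tool goes at most 62.5 mm and 10.7 degrees, less where a joint would pass 70% of its speed; a pose out of reach is approached as far as the arm can. A call is refused whole if a number of a shift passes 0.0625 or a number of a turn 10.7, either way. A call with a gripper value outside its range is refused whole. "jaw" is the gripper command: -1 is shut, 1 is fully open, values between are in proportion, set as the call begins (left out, the last holds). The fingers move at their own pace and stop on an object; "grip_force" is the grip in N (left out, the last holds). Time passes only in rows, so rows that do not move let the fingers close. It gives the time, the measured TCP pose, the force, the opening and the grip force at its end, in the units of the state.
- bot.read_state(): the state, without advancing time (a new reading comes with each control period).
- eyes.read_camera(name): name is "side" or "top" or "wrist"; returns (picture, depth): 384x512x3 uint8, blue, green, red; 384x512 float32, m along the optical axis (not along the pixel's ray), 0 where there is no reading.
- eyes.get_calibration(name): a dict with "K" (3x3 intrinsics, pixels), "position" and "rotation" of the camera in the world; the wrist camera has in their place "T_tool_cam" (4x4, takes a point from camera to tool coordinates, whose origin is the TCP and whose axes are the flange's). Camera axes: x right, y down, z forward; pixel columns grow to the right and rows downward; lengths in m; the calibration is good to about 2 mm. A picture is of the moment at which its call begins: read the wrist's pose just before it. get_calibration takes no time and is no camera call.
- bot.finish_job(): hands the job in; it is judged then, once.
Trained networks look in the newest picture that a camera, given by its name, has taken for a name from the list of things; names that differ only in an ending like _2 or _b are one class to them, and where a whole thing is asked for, a point or a joint stands for the part that bears it (a point fixed in the world has none). Each returns a list of dicts, best first, with "score" (0 to 1); they miss things now and then, are a little off and sometimes report something else, mostly with a low value. They report only what shows in the picture. A call takes as long as a camera call.
- spot_in(camera, target): "rect" ([centre column, centre row, width, height] in pixels, round what is visible of it).
The state is a dict: "time": time; "q": joint angles; "joint_vel": joint speeds; "joint_torque": joint torques, N m; "tool_pos": TCP position; "tcp_rot": TCP orientation; "wrist_force": force on the tool from outside, world axes, zero at the start; "torque": the same for the moment, N m; "width": opening from 0.0 (shut) to 1.0 (fully open); "grip_force": force on a finger pad.
Only numpy, scipy, OpenCV 4.12 (cv2) and the standard library are available. Lean on these libraries where they do the work, as an engineer would, in place of code of your own. Each camera call takes 0.05 s, during which the arm holds its last target. There are 200 camera calls.

## Working session

There is one attempt and no reset: what is moved stays moved. The work goes in short steps, Python scripts to look and compute and a tool call to move; the robot and the scene stay as the last step left them, time stands still between calls to the robot, and variables do not carry over. Pictures are saved under pics/ and viewed, at most 10 in all, crops included, and the job is handed in when it is done.

Besides the shell and the picture viewer there is one more tool, called after ">>>" as a command line: name --argument value ..., lists and objects as JSON in quotes. carry_out: Moves the arm, as the interface text tells. Its arguments: {"type":"object","properties":{"series":{"type":"string"},"jaw":{"type":"number"},"grip_force":{"type":"number"}},"required":["series"]}

```bash
mkdir -p pics; cat > h.py <<'E'
import numpy as np, cv2
from workcell import bot, eyes, spot_in
from scipy.spatial.transform import Rotation as R
def cam(n):
    s=bot.read_state(); img,d=eyes.read_camera(n); c=eyes.get_calibration(n); K=np.array(c["K"])
    if "T_tool_cam" in c:
        T=np.eye(4); T[:3,:3]=R.from_rotvec(s["tcp_rot"]).as_matrix(); T[:3,3]=s["tool_pos"]; T=T@np.array(c["T_tool_cam"])
    else:
        T=np.eye(4); r=np.array(c["rotation"]); T[:3,:3]=r if r.shape==(3,3) else R.from_rotvec(r).as_matrix(); T[:3,3]=c["position"]
    return np.array(img),np.array(d),K,T
def cloud(d,K,T):
    v,u=np.mgrid[:d.shape[0],:d.shape[1]]
    p=np.stack([(u-K[0,2])/K[0,0]*d,(v-K[1,2])/K[1,1]*d,d],-1)
    w=p@T[:3,:3].T+T[:3,3]; w[d<=0]=np.nan; return w
E
python3 - <<'E'
from h import *
np.set_printoptions(precision=3,suppress=True)
print(bot.read_state())
for n in("top","side"):
    i,d,K,T=cam(n); cv2.imwrite(f"pics/{n}0.png",i); w=cloud(d,K,T); np.save(f"{n}0.npy",w); print(n,K[0,0],T)
    for t in ["ice_tub","cover_rib","scoop_grip","scoop_lip","bowl","cream_cup","soy_bottle","tuna_tin","can_red","rice_jar"]:
        for r in spot_in(n,t)[:1]:
            c=[int(x) for x in r["rect"]]; print(t,round(r["score"],2),c,w[min(c[1],383),min(c[0],511)])
E
```

```text
{'time': 0.0, 'q': array([-1.219,  0.265,  1.605, -0.   ,  1.274, -0.037]), 'joint_vel': array([ 0.001, -0.002,  0.001, -0.002,  0.001,  0.   ]), 'joint_torque': array([ -0.001, -51.511, -36.731,  -0.   ,   0.013,   0.   ]), 'tool_pos': array([ 0.256, -0.624,  0.244]), 'tcp_rot': array([-3.08 , -0.606,  0.001]), 'wrist_force': array([-1.56 , -0.97 ,  0.248]), 'torque': array([ 0.027,  0.012, -0.027]), 'grip_force': 0.0, 'width': 0.9989247729922334}
top 441.03318253133733 [[-0.028 -0.981  0.19   0.294]
 [-1.     0.03   0.008 -0.055]
 [-0.013 -0.19  -0.982  1.292]
 [ 0.     0.     0.     1.   ]]
ice_tub 0.79 [182, 201, 76, 87] [0.51  0.152 0.07 ]
cover_rib 0.76 [183, 217, 68, 40] [0.464 0.149 0.075]
scoop_grip 0.9 [317, 195, 42, 53] [ 0.529 -0.238 -0.003]
scoop_lip 0.67 [316, 195, 41, 61] [ 0.529 -0.235  0.001]
bowl 0.86 [260, 199, 65, 61] [ 0.521 -0.068  0.002]
cream_cup 0.91 [290, 252, 26, 27] [ 0.363 -0.15   0.004]
soy_bottle 0.97 [339, 144, 21, 36] [ 0.642 -0.285  0.14 ]
tuna_tin 0.93 [330, 244, 30, 33] [ 0.38  -0.261  0.041]
can_red 0.59 [266, 147, 20, 25] [ 0.644 -0.088  0.127]
rice_jar 0.85 [241, 149, 29, 39] [ 0.628 -0.02   0.169]
side 460.79049688972975 [[-0.96  -0.085  0.268  0.238]
 [-0.28   0.355 -0.892  0.889]
 [-0.019 -0.931 -0.365  0.473]
 [ 0.     0.     0.     1.   ]]
ice_tub 0.71 [220, 256, 145, 96] [0.491 0.231 0.07 ]
cover_rib 0.9 [241, 239, 87, 48] [0.47  0.176 0.078]
scoop_grip 0.95 [274, 172, 59, 25] [ 0.686 -0.994 -0.214]
scoop_lip 0.98 [272, 173, 61, 21] [ 0.685 -0.955 -0.205]
bowl 0.87 [251, 199, 78, 37] [ 0.541 -0.135  0.023]
cream_cup 0.86 [321, 201, 29, 33] [ 0.363 -0.116  0.043]
soy_bottle 0.6 [229, 150, 20, 72] [ 0.641 -0.269  0.105]
tuna_tin 0.78 [322, 186, 33, 25] [ 0.37  -0.176  0.058]
can_red 0.82 [203, 181, 11, 46] [ 0.626 -0.035  0.1  ]
rice_jar 0.96 [187, 187, 38, 71] [0.644 0.016 0.103]
```

```bash
python3 - <<'E'
from h import *
a=cv2.imread("pics/top0.png")[120:290,130:370]; cv2.imwrite("pics/top0c.png",cv2.resize(a,None,fx=3.3,fy=3.3,interpolation=cv2.INTER_CUBIC))
a=cv2.imread("pics/side0.png")[110:320,130:390]; cv2.imwrite("pics/side0c.png",cv2.resize(a,None,fx=2.8,fy=2.8,interpolation=cv2.INTER_CUBIC))
E
```

```text
(no output)
```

View pics/top0c.png

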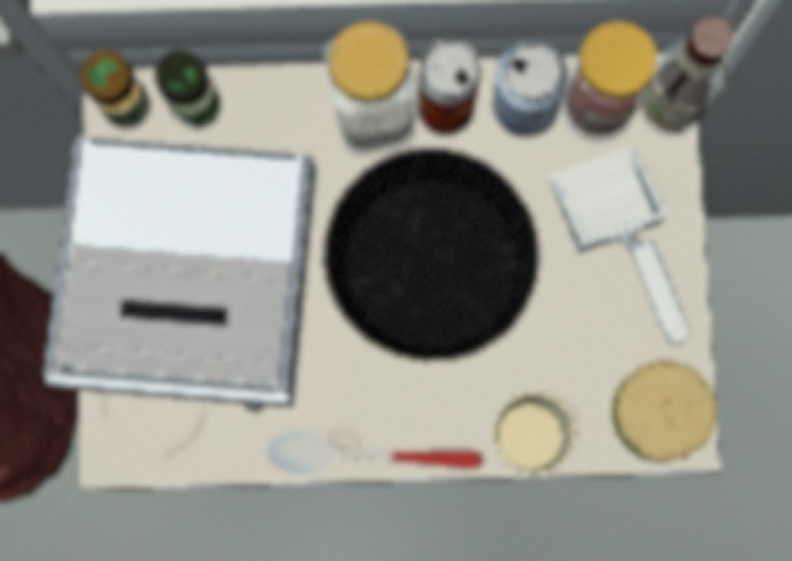

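View pics/side0c.png

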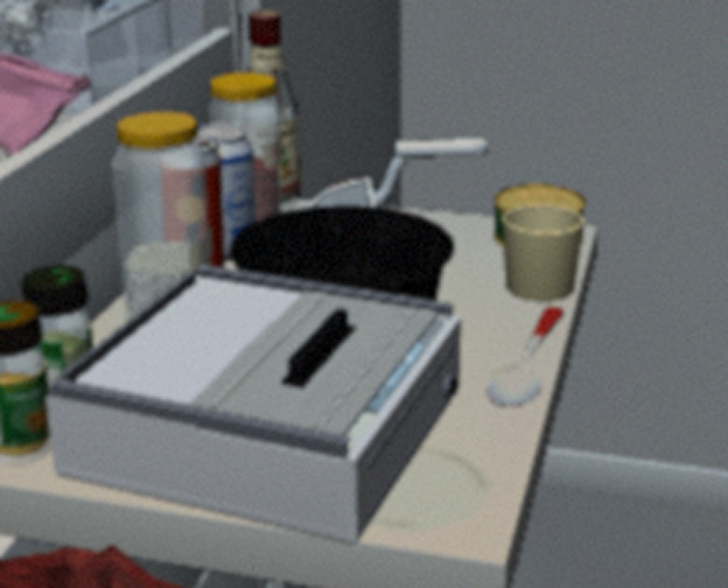

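The pictures show the tub at left, turned slightly, its closed cover carrying the black rib at about (175,312) in the top crop. The bowl is in the middle at (432,253). The scoop is at right with its pan at (605,200) and its handle running towards the robot to (680,335). I'll work out the geometry from depth.

```bash
python3 - <<'E'
from h import *
np.set_printoptions(precision=4,suppress=True)
for n in("top","side"):
    w=np.load(n+"0.npy"); x,y,z=w[...,0],w[...,1],w[...,2]
    m=(z>.045)&(z<.1)&(x>.35)&(x<.66)&(y>.02)&(y<.32)
    p=w[m]; r=cv2.minAreaRect(p[:,:2].astype(np.float32)); print(n,"tub",r, np.percentile(p[:,2],[5,50,95]))
    g=cv2.cvtColor(cv2.imread(f"pics/{n}0.png"),cv2.COLOR_BGR2GRAY)
    rb=m&(g<50)&(z>.07); q=w[rb]; 
    if len(q): print("rib",len(q),q.mean(0),cv2.minAreaRect(q[:,:2].astype(np.float32)))
    b=(z>.045)&(z<.075)&(x>.38)&(x<.62)&(y>-.2)&(y<.05)&(g<60); q=w[b]
    print("bowl rim",len(q),cv2.minEnclosingCircle(q[:,:2].astype(np.float32)))
    s=(z>.065)&(z<.11)&(x>.40)&(x<.56)&(y>-.36)&(y<-.18); q=w[s]
    print("handle",len(q)); 
    if len(q)>5:
        c=q.mean(0);u=np.linalg.svd(q[:,:2]-c[:2])[2][0]; print(c,np.degrees(np.arctan2(u[1],u[0])),((q[:,:2]-c[:2])@u).min(),((q[:,:2]-c[:2])@u).max())
    s=(z>.006)&(z<.11)&(x>.40)&(x<.66)&(y>-.36)&(y<-.17); q=w[s]; print(len(q), cv2.minAreaRect(q[:,:2].astype(np.float32)) if len(q) else 0)
w=np.load("top0.npy")
# plane-intersect handle image points (top crop coords /3.3 + offset)
c=eyes.get_calibration("top");K=np.array(c["K"]);r=np.array(c["rotation"]);Rm=r if r.shape==(3,3) else R.from_rotvec(r).as_matrix()
for (u,v,z) in [(640,245,.093),(678,335,.093),(550,180,0.0),(632,152,0.0)]:
    d=Rm@np.linalg.inv(K)@[u/3.3+130,v/3.3+120,1]; o=np.array(c["position"]); print(o+d*(z-o[2])/d[2])
E
```

```text
top tub ((0.5304777026176453, 0.13287808001041412), (0.23125390708446503, 0.25887927412986755), 83.85518646240234) [0.061  0.0693 0.0777]
rib 84 [0.4784 0.1474 0.0894] ((0.5592746138572693, 0.15220166742801666), (0.194374218583107, 0.07802845537662506), 2.2206413745880127)
bowl rim 509 ((0.5196622014045715, -0.06847088038921356), 0.09053166210651398)
handle 237
[ 0.4737 -0.2568  0.0909] -161.96476655622703 -0.049232912469765105 0.04487358986701544
1185 ((0.5298474431037903, -0.2455509901046753), (0.2595374286174774, 0.15037980675697327), 0.04996849596500397)
side tub ((0.530687689781189, 0.1469876766204834), (0.21000736951828003, 0.2545538544654846), 84.08448028564453) [0.0494 0.0672 0.078 ]
rib 468 [0.5483 0.1673 0.0837] ((0.5602746605873108, 0.13955216109752655), (0.17056813836097717, 0.19913925230503082), 89.91214752197266)
bowl rim 616 ((0.49120861291885376, -0.062004659324884415), 0.12408024072647095)
handle 223
[ 0.4783 -0.2495  0.0845] -162.1162226546145 -0.04580818202172913 0.04784833338027142
1119 ((0.5251411199569702, -0.24855293333530426), (0.11489150673151016, 0.2496132105588913), 89.7431640625)
[ 0.5134 -0.2438  0.093 ]
[ 0.4369 -0.2706  0.093 ]
[ 0.593  -0.1803  0.    ]
[ 0.6169 -0.2562  0.    ]
```

>>> carry_out --series "0.028 0.058 0.009 10; 0.028 0.058 0.009 10; 0.028 0.058 0.009 10; 0.028 0.058 0.009 10; 0.028 0.058 0.009 10; 0.028 0.055 0.009 10; 0 0 0 0; 0 0 0 0" --jaw -1

```text
time: 2.1
tool_pos: [0.4184, -0.291, 0.2977]
tcp_rot: [2.365, 2.067, -0.001]
wrist_force: [0.1, 0.4, 0.6]
width: 0.002
grip_force: 0.0
```

```bash
python3 - <<'E'
from h import *
np.set_printoptions(precision=4,suppress=True)
i,d,K,T=cam("wrist"); cv2.imwrite("pics/w1.png",i); w=cloud(d,K,T); np.save("w1.npy",w); print(T, d.min(),K[0,0], bot.read_state()['tool_pos'])
for t in ["scoop_grip","scoop_lip","bowl"]:
    for r in spot_in("wrist",t)[:1]: print(t,r)
x,y,z=w[...,0],w[...,1],w[...,2]
s=(z>.075)&(z<.11)&(x>.40)&(x<.56)&(y>-.36)&(y<-.18); q=w[s]; print(len(q))
if len(q)>9:
    c=q.mean(0);u=np.linalg.svd(q[:,:2]-c[:2])[2][0]; print(c,np.degrees(np.arctan2(u[1],u[0])),((q[:,:2]-c[:2])@u).min(),((q[:,:2]-c[:2])@u).max(),np.median(q[:,2]),cv2.minAreaRect(q[:,:2].astype(np.float32)))
E
```

```text
[[ 0.991  -0.1271 -0.041   0.4293]
 [-0.1335 -0.9426 -0.3062 -0.2121]
 [ 0.0003  0.3089 -0.9511  0.4268]
 [ 0.      0.      0.      1.    ]] 0.0 285.021046197665 [ 0.4181 -0.2916  0.2974]
scoop_grip {'rect': [329.3, 100.4, 129.4, 101.5], 'score': 0.8}
scoop_lip {'rect': [329.6, 102.8, 127.3, 101.6], 'score': 0.58}
bowl {'rect': [316.7, 20.1, 137.4, 40.2], 'score': 0.6}
1296
[ 0.4752 -0.2574  0.0926] -161.66127035525358 -0.043307173699215745 0.045271917531559444 0.09297597679263078 ((0.47460049390792847, -0.2585536241531372), (0.08857716619968414, 0.020306069403886795), 18.255565643310547)
```

View pics/w1.png

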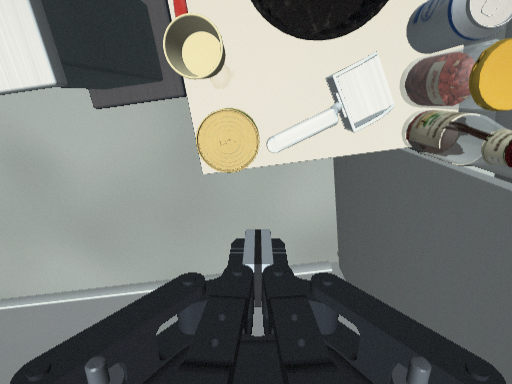

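The wrist view shows the scoop handle centre near (305,130) and its pan near (365,92). The handle top measures z = 0.093 m and the yaw is 18°, which agrees with the text. Next I move to the tub.

>>> carry_out --series "-0.002 0.06 0 10; -0.002 0.06 0 10; -0.002 0.06 0 10; -0.002 0.06 0 10; -0.002 0.06 0 10; -0.002 0.06 0 10; -0.002 0.06 0 10; 0 0 0 10; 0 0 0 10; 0 0 0 0"

```text
time: 3.55
tool_pos: [0.4047, 0.1285, 0.2972]
tcp_rot: [-0.217, -3.134, 0.001]
wrist_force: [0.4, -0.5, 0.4]
width: 0.003
grip_force: 0.0
```

```bash
python3 - <<'E'
from h import *
np.set_printoptions(precision=4,suppress=True)
i,d,K,T=cam("wrist"); cv2.imwrite("pics/w2.png",i); w=cloud(d,K,T); np.save("w2.npy",w); print(T[:3,3], bot.read_state()['tool_pos'])
for t in ["cover_rib","ice_tub"]:
    for r in spot_in("wrist",t)[:1]: c=[int(v) for v in r["rect"]];print(t,r,w[c[1],c[0]])
x,y,z=w[...,0],w[...,1],w[...,2]; g=i.max(2)
s=(z>.082)&(z<.097)&(x>.38)&(x<.6)&(y>.05)&(y<.25)&(g<70); q=w[s]; print(len(q))
if len(q)>9: print(q.mean(0),cv2.minAreaRect(q[:,:2].astype(np.float32)))
E
```

```text
[0.3269 0.1401 0.4264] [0.4047 0.1284 0.2973]
cover_rib {'rect': [279.7, 207.1, 147.0, 79.8], 'score': 0.96} [0.4655 0.1485 0.0855]
ice_tub {'rect': [280.2, 215.0, 163.2, 133.6], 'score': 0.82} [0.4751 0.1485 0.0891]
562
[0.4692 0.1512 0.0886] ((0.4701319932937622, 0.1510227918624878), (0.08343227952718735, 0.010137148201465607), 83.71223449707031)
```

View pics/w2.png

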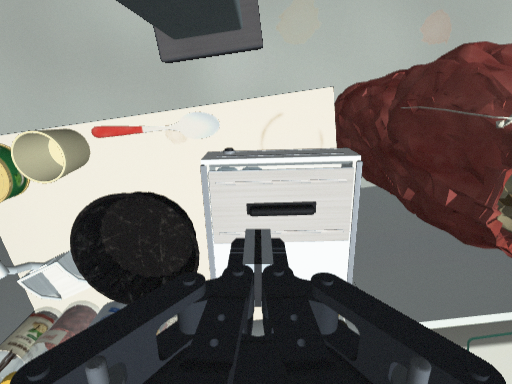

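The wrist view shows the shut cover with its rib at (281,208), measured at (0.470, 0.151), top z about 0.089 m and yaw -6.3°. Now I push the cover open.

>>> carry_out --series "0.006 0.006 -0.051 0; 0.006 0.006 -0.051 0; 0.006 0.006 -0.051 0; 0.004 0.006 -0.051 0; 0 0 0 0; 0.018 -0.002 0 0; 0.018 -0.002 0 0; 0.018 -0.002 0 0; 0.018 -0.002 0 0; 0.018 -0.002 0 0; 0.018 -0.002 0 0; 0.018 -0.002 0 0; 0 0 0 0"

```text
time: 5.32
tool_pos: [0.5437, 0.1398, 0.092]
tcp_rot: [-0.212, -3.112, 0.002]
wrist_force: [-28.6, 4.3, 20.8]
width: 0.001
grip_force: 14.4
```

>>> carry_out --series "-0.02 0.002 0 0; -0.03 0.003 0.03 0; -0.03 0.003 0.06 0; -0.03 0 0.06 0; 0 0 0.06 0; 0 0 0 0"

```text
time: 6.08
tool_pos: [0.4508, 0.1478, 0.3024]
tcp_rot: [0.21, 3.121, 0.006]
wrist_force: [0.6, -0.1, -0.8]
width: -0.001
grip_force: 0.0
```

```bash
python3 - <<'E'
from h import *
np.set_printoptions(precision=4,suppress=True)
i,d,K,T=cam("wrist"); cv2.imwrite("pics/w3.png",i[:300]); w=cloud(d,K,T); np.save("w3.npy",w); print(bot.read_state()['tool_pos'])
for n in ["wrist"]:
  for r in spot_in(n,"ice_0_center")[:8]: c=[int(v) for v in r["rect"]];print(r["score"],c,w[c[1],c[0]])
x,y,z=w[...,0],w[...,1],w[...,2]; g=i.max(2)
s=(z>.082)&(z<.097)&(x>.38)&(x<.64)&(y>.05)&(y<.25)&(g<70); q=w[s]
if len(q)>9: print("rib",len(q),q.mean(0),cv2.minAreaRect(q[:,:2].astype(np.float32)))
# tub frame heights
a=np.radians(-6.3);o=np.array([.470,.151]);ex=np.array([np.cos(a),np.sin(a)]);ey=np.array([-ex[1],ex[0]])
p=w.reshape(-1,3);p=p[np.isfinite(p[:,0])];X=(p[:,:2]-o)@ex*1e3;Y=(p[:,:2]-o)@ey*1e3;Z=p[:,2]*1e3
print("heights, rows y=+100..-100, cols x=-60..60")
for yy in range(105,-110,-7):
    print("%5d"%yy,*["%4.0f"%np.median(Z[k]) if (k:=(abs(X-xx)<3.5)&(abs(Y-yy)<3.5)).any() else "  .." for xx in range(-63,70,7)])
E
```

```text
[0.4492 0.1473 0.299 ]
0.56 [207, 171, 24, 25] [0.4653 0.0773 0.0501]
rib 193 [0.5578 0.155  0.0876] ((0.5570140480995178, 0.1418592631816864), (0.08297382295131683, 0.009530171751976013), 81.25625610351562)
heights, rows y=+100..-100, cols x=-60..60
  105   66   76   75   76   76   76   76   75   76   76   76   76   75   76   76   75   76   76   76
   98   65   76   75   75   76   76   76   75   76   76   76   76   75   76   76   76   76   76   76
   91   65   64   51   40   43   40   41   38   40   40   41   37   38   40   55   72   72   72   72
   84   65   62   19   19   19   19   19   19   19   19   19   19   19   19   54   72   72   72   72
   77   64   61   19   19   19   19   19   19   19   19   19   19   19   19   53   72   72   73   72
   70   65   60   19   19   19   19   19   19   19   19   19   19   19   18   53   72   72   73   72
   63   63   61   35   19   19   18   19   19   19   19   19   19   19   19   54   72   72   73   72
   56   65   62   36   19   21  376   19   19   19   19   19   19   19   19   52   72   72   72   72
   49   64   61   19   18  377  373   19 
[... 1581 characters left out ...]
  64   62   19   45  376   49   49   40   32   49   50   49   49   19   53   72   73   72   72
  -70   66   60   19   47   51   51   50   48   40   50   51   50   50   ..   52   72   72   72   72
  -77   65   62   18   47   51   50   50   49   40   50   50   50   49   ..   54   72   72   73   72
  -84   65   62   18   47   49   50   49   48   34   49   50   49   49   ..   53   72   72   72   72
  -91   65   65   54   48   54   52   58   54   44   50   57   53   56   56   55   72   72   72   72
  -98   65   76   76   76   76   75   76   76   76   76   76   76   76   76   76   76   76   76   76
 -105   30   75   ..   76   75   74   76   76   76   76   76   77   ..   75   75   77   76   75   75
```

View pics/w3.png

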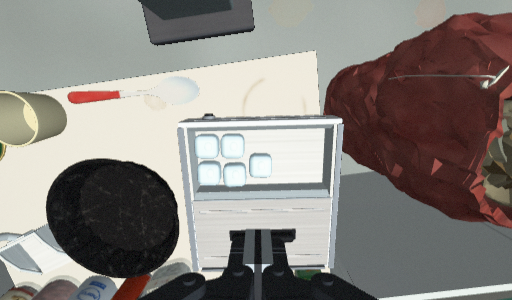

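The cover is about 88 mm open, but its edge still overhangs the well at tub x ≈ +40 mm. The five cubes lie as a 2x2 block at the -y wall (207–235, 145–175) plus one at (260,165). I'll push the rest of the way with the fingertips a little higher.

>>> carry_out --series "0.014 0 -0.049 0; 0.014 0 -0.049 0; 0.014 -0.001 -0.049 0; 0.014 -0.001 -0.049 0; 0 0 0 0; 0.012 -0.001 0 0; 0.012 -0.001 0 0; 0.012 -0.001 0 0; 0.01 -0.001 0 0; 0.008 -0.001 0 0; 0 0 0 0"

```text
time: 7.55
tool_pos: [0.5456, 0.1416, 0.1006]
tcp_rot: [-0.212, -3.109, 0.0]
wrist_force: [-37.3, 5.8, 34.1]
width: -0.0
grip_force: 25.1
```

The stop is hard and the well floor spans tub-map x -53 to +32 mm. So the cover was slightly open at the start and is now fully open, and the tub origin is about (0.4596, 0.152). Next is the scoop.

>>> carry_out --series "-0.03 0.003 0.02 0; -0.02 0 0.05 0; 0 0 0.04 0; -0.002 -0.057 0 3.7; -0.002 -0.057 0 3.7; -0.002 -0.057 0 3.7; -0.002 -0.057 0 3.7; -0.002 -0.057 0 3.7; -0.002 -0.057 0 3.7; -0.002 -0.057 0 3.8; 0 0 0 0; 0 0 0 0" --jaw 0.3

```text
time: 9.05
tool_pos: [0.4927, -0.2562, 0.2097]
tcp_rot: [-0.496, 3.102, 0.0]
wrist_force: [0.8, -0.5, 0.0]
width: 0.65
grip_force: 0.0
```

```bash
cat > yaw.py <<'E'
from h import *
np.set_printoptions(precision=4,suppress=True)
s=bot.read_state(); y=R.from_rotvec(s["tcp_rot"]).as_matrix()[:,1]
print(s["time"],s["tool_pos"],"yaw_y",round(np.degrees(np.arctan2(y[1],y[0])),2),"q",s["q"],s["wrist_force"],s["width"])
E
python3 yaw.py; python3 - <<'E'
from h import *
np.set_printoptions(precision=4,suppress=True)
i,d,K,T=cam("wrist"); w=cloud(d,K,T); cv2.imwrite("pics/w4.png",i)
x,y,z=w[...,0],w[...,1],w[...,2]
s=(z>.075)&(z<.11)&(x>.40)&(x<.56)&(y>-.36)&(y<-.18); q=w[s]; print(len(q))
if len(q)>9: print(q.mean(0),np.median(q[:,2]),cv2.minAreaRect(q[:,:2].astype(np.float32)))
E
```

```text
9.05 [ 0.4927 -0.2562  0.2097] yaw_y 108.19 q [-0.5248  0.0638  1.9023  0.0006  1.1752 -2.4133] [ 0.8349 -0.4546  0.0432] 0.6502961306888255
2055
[ 0.4721 -0.2598  0.0928] 0.09303626687426866 ((0.47369086742401123, -0.2592529058456421), (0.08749312162399292, 0.0199592225253582), 18.271533966064453)
```

>>> carry_out --series "-0.006 0 -0.043 0; -0.006 0 -0.043 0; 0 0 -0.043 0; 0 0 0 0"

```text
time: 9.6
tool_pos: [0.4777, -0.2527, 0.0768]
tcp_rot: [0.501, -3.095, -0.009]
wrist_force: [-0.2, 0.5, 1.0]
width: 0.649
grip_force: 0.0
```

>>> carry_out --series "0 0 0 0; 0 0 0 0; 0 0 0 0; 0 0 0 0; 0 0 0 0" --jaw -1 --grip_force 100

```text
time: 10.22
tool_pos: [0.482, -0.2571, 0.0827]
tcp_rot: [-0.498, 3.099, -0.004]
wrist_force: [-2.3, -0.2, 6.9]
width: 0.214
grip_force: 98.2
```

Gripped: the opening is 18 mm for the 20 mm bar. Now I lift the scoop, turn it and hover over the free end of the well.

>>> carry_out --series "-0.01 0 0.045 0; -0.025 0 0.045 0; -0.025 0 0.045 0; 0.005 0.0545 -0.002 -10.4; 0.005 0.0545 -0.002 -10.4; 0.005 0.0545 -0.002 -10.4; 0.005 0.0545 -0.002 -10.4; 0.005 0.0545 -0.002 -10.4; 0.005 0.0545 -0.002 -10.4; 0.005 0.0545 -0.002 -10.4; 0.005 0.0545 -0.002 -10.4; 0.005 0.0545 -0.002 -10.4; 0.005 0.0545 0 -10.4; 0 0 0 -10.5; 0 0 0 0; 0 0 0 0"

```text
time: 12.22
tool_pos: [0.4692, 0.2539, 0.1987]
tcp_rot: [2.212, 2.23, 0.0]
wrist_force: [1.0, -1.2, -1.1]
width: 0.211
grip_force: 98.3
```

```bash
python3 yaw.py; cat > look.py <<'E'
from h import *
import sys
np.set_printoptions(precision=4,suppress=True)
a=np.radians(-6.3);o=np.array([.4596,.1522]);ex=np.array([np.cos(a),np.sin(a)]);ey=np.array([-ex[1],ex[0]])
def tub(w): return np.stack([(w[...,:2]-o)@ex*1e3,(w[...,:2]-o)@ey*1e3,w[...,2]*1e3],-1)
E
python3 - <<'E'
from look import *
for n in("top","wrist"):
    i,d,K,T=cam(n); cv2.imwrite(f"pics/{n}5.png",i); w=cloud(d,K,T); np.save(n+"5.npy",w); t=tub(w)
    X,Y,Z=t[...,0],t[...,1],t[...,2]
    m=(Z>100)&(Z<190)&(abs(X)<70)&(Y>-40)&(Y<115); q=t[m]
    print(n,len(q))
    if len(q): print(np.percentile(q,[1,50,99],axis=0),cv2.minAreaRect(q[:,:2].astype(np.float32)))
    m=(Z>185)&(Z<230)&(abs(X)<16)&(Y>90)&(Y<240);q=t[m]; print("handle",len(q),np.percentile(q,[1,50,99],axis=0) if len(q) else 0)
    f=(abs(Z-75.5)<2.5)&(Y<-90)&(Y>-110)&(abs(X)<55); print("rail -y",np.percentile(t[f],[1,99],axis=0) if f.any() else 0)
    f=(abs(Z-19)<3)&(Y<92)&(Y>-92)&(abs(X)<60); print("floor x",np.percentile(t[f],[1,99],axis=0) if f.any() else 0)
    f=(abs(Z-66)<2.5)&(Y<80)&(Y>-80)&(X<-40)&(X>-70); print("front rim",np.percentile(t[f],[1,99],axis=0) if f.any() else 0)
i=cv2.imread("pics/top5.png")[140:270,130:300]; a1=cv2.resize(i,None,fx=3,fy=3)
b=cv2.imread("pics/wrist5.png"); c=np.zeros((390,510,3),np.uint8); c[:a1.shape[0],:a1.shape[1]]=a1
E
```

```text
12.225 [0.4692 0.2539 0.1987] yaw_y 0.46 q [ 0.4492  0.0314  1.9575 -0.      1.1527  0.4412] [ 0.9886 -1.1938 -1.1496] 0.21128077006689214
top 1038
[[-32.3357 -29.3109 111.75  ]
 [  8.4577  15.7893 118.8043]
 [ 48.6771  65.2273 186.0562]] ((6.40179443359375, 34.2334098815918), (79.44094848632812, 126.77799224853516), 6.049566745758057)
handle 42 [[-15.0426  90.1172 190.2382]
 [  0.4919  93.4255 207.5223]
 [ 13.7878  98.9553 219.3073]]
rail -y [[ -48.673  -101.7624   73.0773]
 [  54.6266  -93.0178   77.979 ]]
floor x [[-56.3834 -84.3182  16.1262]
 [ 42.6617  90.9822  21.88  ]]
front rim [[-55.9237 -75.1535  63.5298]
 [-47.3435  78.2308  68.1765]]
wrist 859
[[-11.068  -29.5371 115.5435]
 [ 13.515  -17.5558 117.4455]
 [ 36.1824  23.8713 136.1295]] ((7.1029863357543945, 41.74407958984375), (47.32417678833008, 144.59133911132812), 5.858036041259766)
handle 6958 [[-15.405   91.0863 194.8878]
 [ -3.3812 117.0442 208.9873]
 [ 14.8775 154.925  228.7928]]
rail -y 0
floor x [[-41.1013  14.7839  17.3071]
 [ 43.6719  75.2536  20.9371]]
front rim [[-54.5261  -6.3796  63.61  ]
 [-46.0577  79.0507  67.7193]]
```

View pics/wrist5.png

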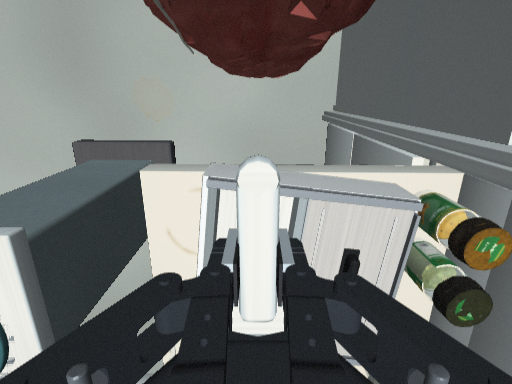

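The wrist view shows the handle held at (258,240) over the tub, with the well's front rim at left and the open cover with its rib at (350,262) at right. The turn fell short by about 6.5°, and the lip is about 128 mm ahead of the TCP, so I correct both.

>>> carry_out --series "0.0017 0.0097 -0.008 -1.6; 0.0017 0.0097 -0.008 -1.6; 0.0017 0.0097 -0.008 -1.6; 0.0016 0.0098 -0.008 -1.4; 0 0 0 0; 0 0 0 0"

```text
time: 13.08
tool_pos: [0.4762, 0.2927, 0.1669]
tcp_rot: [2.332, 2.105, 0.0]
wrist_force: [-0.1, 0.3, -1.6]
width: 0.212
grip_force: 98.3
```

```bash
python3 yaw.py; python3 - <<'E'
from look import *
s=bot.read_state(); print("TCP tub",tub(np.array(s["tool_pos"])))
for n in("top","wrist"):
    i,d,K,T=cam(n); cv2.imwrite(f"pics/{n}6.png",i); w=cloud(d,K,T); np.save(n+"6.npy",w); t=tub(w)
    X,Y,Z=t[...,0],t[...,1],t[...,2]
    m=(Z>97)&(Z<170)&(abs(X)<70)&(Y>-20)&(Y<115); q=t[m]
    print(n,len(q),np.percentile(q,[.3,1,50,99,99.7],axis=0)[:, :2].tolist(),cv2.minAreaRect(q[:,:2].astype(np.float32)))
    # pan-side edges per y-slice
    for y0 in range(5,100,10):
        k=m&(abs(Y-y0)<5); 
        if k.sum()>5: print(y0,k.sum(),X[k].min().round(1),X[k].max().round(1))
    c=(abs(Z-50)<4)&(Y>-92)&(Y<40)&(abs(X)<42); 
    if c.any(): print("ice y",np.percentile(Y[c],[1,99]))
E
```

```text
13.075 [0.4762 0.2927 0.1669] yaw_y -5.85 q [ 0.5066  0.1085  1.9372 -0.0002  1.0957  0.6089] [-0.1474  0.3274 -1.5626] 0.2118364891555746
TCP tub [  1.0827 141.4271 166.924 ]
top 278 [[-38.46051917639641, 21.01186987590356], [-38.412924186983766, 23.11783992922144], [0.539055546820356, 82.18159469066097], [40.689540991437134, 108.54395858540929], [40.81077400964768, 109.62268053644381]] ((1.2212028503417969, 65.34414672851562), (93.85247039794922, 79.35919189453125), 89.98926544189453)
25 14 -37.7 40.6
35 15 -38.5 40.3
45 15 -37.9 39.6
55 17 -38.5 40.7
65 22 -37.9 39.3
75 18 -38.4 40.9
85 124 -38.3 40.8
95 26 -5.0 6.5
ice y [-87.0819  12.9104]
wrist 4 [[-11.91060025407619, 82.07844228537783], [-11.909856873493299, 82.09106705229333], [1.9266233207345582, 83.234902047955], [15.886924820118463, 84.17634920658952], [15.890348868132568, 84.18459238115699]] ((2.0132665634155273, 83.42891693115234), (2.1110780239105225, 27.809234619140625), 88.76127624511719)
ice y [-29.7995 -27.1765]
```

```bash
python3 - <<'E'
from look import *
t=tub(np.load("top6.npy")); X,Y,Z=t[...,0],t[...,1],t[...,2]
k=(abs(X)>15)&(abs(X)<36)&(Z>97)&(Z<140)&(Y>50)&(Y<130); print("back wall",np.percentile(Y[k],[1,50,95,100]),Z[k].max())
k=(abs(X)<36)&(Z>80)&(Z<95)&(Y>-20)&(Y<90); print("pan floor",k.sum(),np.percentile(Y[k],[0,1,50,99]),np.median(Z[k]))
k=(abs(X)<10)&(Z>60)&(Z<180)&(Y>84)&(Y<125)
for y in range(84,125,4):
    j=k&(abs(Y-y)<2); 
    if j.any(): print(y,Z[j].min(),Z[j].max())
E
```

```text
back wall [51.484  82.3551 85.1978 88.5821] 132.5711867842445
pan floor 653 [ 8.3367 10.4253 46.7686 83.097 ] 85.81546162662224
84 125.15889886301612 128.82377323810567
88 117.98897084063564 130.01007442591782
92 122.72114340247664 129.8130916867146
96 125.27547634064473 144.95532859541282
100 76.5893027325597 157.0506730592256
104 74.14489803506453 158.88060649139234
108 155.52255145677552 179.74243984873883
112 168.6770907483881 178.544336531546
116 171.92158940410863 177.36647184592758
120 171.16735512944658 179.87461061423548
124 171.80321634368067 177.54236259954004
```

```bash
python3 - <<'E'
from look import *
i,d,K,T=cam("side"); cv2.imwrite("pics/side6.png",i); t=tub(cloud(d,K,T)); X,Y,Z=t[...,0],t[...,1],t[...,2]
k=(abs(X)<45)&(Z>78)&(Z<165)&(Y>70)&(Y<125)
for z in range(84,168,5):
    j=k&(abs(Z-z)<2.5)
    if j.any(): print(z,z-86,j.sum(),"Y",np.percentile(Y[j],[2,50,98]),"X",np.percentile(X[j],[2,98]), "neckY",np.percentile(Y[j&(abs(X)<9)],[10,50,90]) if (j&(abs(X)<9)).any() else '')
cv2.imwrite("pics/side6c.png",cv2.resize(i[140:340,120:360],None,fx=3,fy=3,interpolation=cv2.INTER_CUBIC))
E
```

```text
84 -2 112 Y [74.681  86.3683 88.6469] X [-36.5018  38.0195] neckY [85.6839 86.9884 87.9251]
89 3 118 Y [75.7271 86.3535 88.6068] X [-36.4238  39.4765] neckY [85.1212 86.6502 88.1012]
94 8 110 Y [73.601  86.1358 88.3932] X [-36.5837  39.0121] neckY [85.2684 86.3182 87.6967]
99 13 102 Y [74.7675 86.6983 90.9106] X [-36.3122  40.4795] neckY [88.26   89.3886 90.6922]
104 18 125 Y [73.8615 86.8768 91.4109] X [-36.1796  40.772 ] neckY [88.5746 89.6022 91.009 ]
109 23 109 Y [72.5161 87.0454 92.35  ] X [-36.1712  38.3451] neckY [89.0609 90.7379 92.4291]
114 28 104 Y [71.1301 86.8336 97.3768] X [-36.3644  38.8233] neckY [89.0569 91.4427 97.4547]
119 33 100 Y [ 76.5944  86.7214 101.6927] X [-36.345   33.6627] neckY [ 86.4604  91.8755 100.7244]
124 38 89 Y [ 72.7435  86.5179 104.9346] X [-37.4008  11.0665] neckY [ 85.8153  88.2238 103.8062]
129 43 23 Y [ 85.0625 103.5707 107.1215] X [-34.2061   3.6817] neckY [ 97.393  104.228  107.0321]
134 48 10 Y [100.4007 106.8556 109.4001] X [-2.5469  1.1179] neckY [100.8571 106.8556 109.0554]
139 53 7 Y [102.3265 107.5452 108.6452] X [-4.2622 -1.1769] neckY [102.4336 107.5452 108.5374]
144 58 1 Y [108.3223 108.3223 108.3223] X [-4.5938 -4.5938] neckY [108.3223 108.3223 108.3223]
```

View pics/side6c.png

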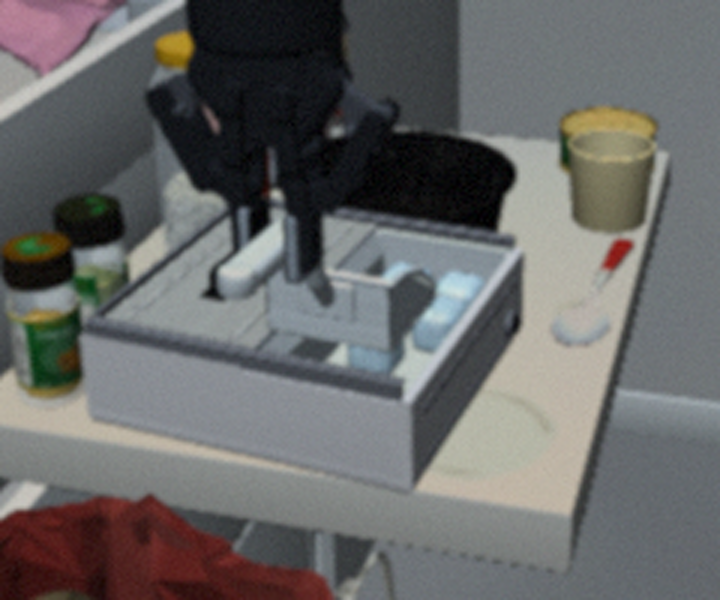

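The side view shows the pan hovering square over the free end, back wall near (325,310), with the loose cube just ahead of the lip at (375,355). The neck leans back near the +y rail, so I'll descend in small steps while nudging forward.

>>> carry_out --series "0.0004 0.0035 -0.013 0; 0 0 -0.013 0; 0 0 -0.008 0; 0 0 -0.003 0; 0 0 0 0; 0 0 0 0"

```text
time: 13.98
tool_pos: [0.4758, 0.2959, 0.1292]
tcp_rot: [2.332, 2.105, -0.003]
wrist_force: [-1.9, -4.1, -1.9]
width: 0.211
grip_force: 98.5
```

```bash
python3 yaw.py; python3 - <<'E'
from look import *
s=bot.read_state(); print("TCP tub",tub(np.array(s["tool_pos"])))
i,d,K,T=cam("top"); t=tub(cloud(d,K,T)); X,Y,Z=t[...,0],t[...,1],t[...,2]
k=(abs(X)<36)&(Z>44)&(Z<60)&(Y>-10)&(Y<85)
for x in range(-35,40,10):
    j=(abs(X-x)<5)
    print(x,[ (y,round(float(np.median(Z[q])))) for y in range(-20,40,4) if (q:=j&(abs(Y-y)<2)).any()])
i,d,K,T=cam("side"); t=tub(cloud(d,K,T)); X,Y,Z=t[...,0],t[...,1],t[...,2]
k=(abs(X)<36)&(Z>78)&(Z<92)&(Y>75)&(Y<110); print("back top",np.percentile(Y[k],[5,50,95]) if k.any() else 0)
cv2.imwrite("pics/side7.png",cv2.resize(i[190:320,180:320],None,fx=5,fy=4.5,interpolation=cv2.INTER_CUBIC))
E
```

```text
13.975 [0.4758 0.2959 0.1292] yaw_y -5.87 q [ 0.5123  0.1514  1.965  -0.0008  1.0273  0.6152] [-1.8989 -4.0728 -1.8952] 0.21062904252518336
TCP tub [  0.3602 144.646  129.2495]
-35 [(-20, 19), (-16, 19), (-12, 17), (-8, 18), (-4, 17), (0, 15), (4, 17), (8, 17), (12, 19), (16, 45), (20, 49), (24, 51), (28, 57), (32, 57), (36, 53)]
-25 [(-16, 18), (-12, 17), (-8, 20), (-4, 18), (0, 21), (4, 18), (8, 16), (12, 33), (16, 47), (20, 47), (24, 51), (28, 50), (32, 48), (36, 50)]
-15 [(-16, 18), (-12, 17), (-8, 20), (-4, 16), (0, 20), (4, 16), (8, 20), (12, 19), (16, 43), (20, 49), (24, 48), (28, 50), (32, 49), (36, 50)]
-5 [(-20, 19), (-16, 25), (-12, 45), (-8, 30), (-4, 46), (0, 44), (4, 44), (8, 42), (12, 35), (16, 44), (20, 52), (24, 50), (28, 48), (32, 50), (36, 50)]
5 [(-20, 21), (-16, 44), (-12, 52), (-8, 47), (-4, 52), (0, 50), (4, 48), (8, 49), (12, 47), (16, 47), (20, 49), (24, 49), (28, 51), (32, 49), (36, 49)]
15 [(-20, 36), (-16, 45), (-12, 50), (-8, 52), (-4, 50), (0, 51), (4, 51), (8, 49), (12, 47), (16, 45), (20, 47), (24, 48), (28, 48), (32, 50), (36, 48)]
25 [(-20, 41), (-16, 24), (-12, 47), (-8, 49), (-4, 48), (0, 37), (4, 33), (8, 33), (12, 47), (16, 48), (20, 48), (24, 47), (28, 49), (32, 49), (36, 50)]
35 [(-16, 18), (-12, 19), (-8, 18), (-4, 20), (0, 19), (4, 19), (8, 18), (12, 20), (16, 45), (20, 52), (24, 62), (28, 53), (32, 50), (36, 52)]
back top [ 86.9857  89.7176 107.1876]
```

>>> carry_out --series "-0.0002 -0.0015 -0.004 0; -0.0003 -0.003 -0.004 0; -0.0003 -0.003 -0.005 0; 0 0 0 0"

```text
time: 14.58
tool_pos: [0.4776, 0.2883, 0.1179]
tcp_rot: [2.328, 2.104, 0.003]
wrist_force: [3.0, -8.4, 1.6]
width: 0.211
grip_force: 98.7
```

>>> carry_out --series "-0.0002 -0.0015 -0.005 0; -0.0002 -0.0015 -0.005 0; 0 0 0 0"

```text
time: 14.95
tool_pos: [0.4795, 0.2889, 0.1152]
tcp_rot: [2.331, 2.103, 0.016]
wrist_force: [-9.0, -5.5, 35.7]
width: 0.212
grip_force: 103.4
```

```bash
python3 yaw.py; python3 - <<'E'
from look import *
s=bot.read_state(); print("TCP tub",tub(np.array(s["tool_pos"])))
i,d,K,T=cam("top"); 
a=cv2.resize(i[160:250,140:230],None,fx=6,fy=6,interpolation=cv2.INTER_CUBIC)[:,:400]
j,d2,K2,T2=cam("side"); b=cv2.resize(j[200:320,170:330],None,fx=4.5,fy=4.5,interpolation=cv2.INTER_CUBIC)[:540,280:680]
cv2.imwrite("pics/c8.png",np.hstack([a[:540],b]))
t=tub(cloud(d,K,T)); X,Y,Z=t[...,0],t[...,1],t[...,2]
k=(Z>60)&(Z<90)&(Y>30)&(Y<88)&(abs(X)<46)
for y in (50,60,70,80): q=k&(abs(Y-y)<5); print(y,X[q].min(),X[q].max())
for x in range(-35,40,10):
    j=(abs(X-x)<5)
    print(x,[ (y,round(float(np.median(Z[q])))) for y in range(-32,44,4) if (q:=j&(abs(Y-y)<2)).any()])
E
```

```text
14.95 [0.4795 0.2889 0.1152] yaw_y -5.9 q [0.4974 0.1588 1.9856 0.0006 0.9867 0.6   ] [-9.0415 -5.5038 35.6578] 0.211709509601825
TCP tub [  4.8132 138.0813 115.2166]
50 -45.382611751736746 43.69343034098648
60 -45.98768757438939 43.02266618918013
70 -35.08391015747943 41.49324463479721
80 -35.505415732918834 45.65209381586924
-35 [(-32, 43), (-28, 14), (-24, 22), (-20, 18), (-16, 14), (-12, 17), (-8, 17), (-4, 18), (0, 20), (4, 17), (8, 40), (12, 21), (16, 48), (20, 51), (24, 40), (28, 59), (32, 66), (36, 21), (40, 506)]
-25 [(-32, 51), (-28, 49), (-24, 48), (-16, 16), (-12, 14), (-8, 19), (-4, 20), (0, 20), (4, 28), (8, 35), (12, 37), (16, 36), (20, 37), (24, 38), (28, 41), (32, 38), (36, 40), (40, 38)]
-15 [(-32, 48), (-28, 50), (-24, 46), (-16, 18), (-12, 20), (-8, 18), (-4, 20), (0, 17), (4, 34), (8, 36), (12, 37), (16, 37), (20, 38), (24, 37), (28, 41), (32, 39), (36, 39), (40, 38)]
-5 [(-32, 46), (-28, 46), (-24, 48), (-20, 46), (-16, 30), (-12, 42), (-8, 34), (-4, 44), (0, 37), (4, 29), (8, 36), (12, 39), (16, 39), (20, 37), (24, 39), (28, 38), (32, 38), (36, 37), (40, 40)]
5 [(-32, 20), (-28, 38), (-24, 50), (-20, 50), (-16, 50), (-12, 50), (-8, 49), (-4, 52), (0, 47), (4, 40), (8, 39), (12, 39), (16, 40), (20, 41), (24, 40), (28, 39), (32, 38), (36, 40), (40, 38)]
15 [(-32, 49), (-28, 43), (-24, 47), (-20, 50), (-16, 50), (-12, 51), (-8, 51), (-4, 50), (0, 50), (4, 44), (8, 40), (12, 41), (16, 41), (20, 39), (24, 37), (28, 39), (32, 38), (36, 37), (40, 41)]
25 [(-32, 48), (-28, 40), (-24, 47), (-20, 45), (-16, 50), (-12, 49), (-8, 50), (-4, 46), (0, 42), (4, 38), (8, 35), (12, 40), (16, 39), (20, 40), (24, 40), (28, 37), (32, 39), (36, 38), (40, 37)]
35 [(-32, 49), (-28, 44), (-24, 20), (-20, 19), (-16, 18), (-12, 17), (-8, 19), (-4, 19), (0, 18), (4, 26), (8, 38), (12, 42), (16, 39), (20, 40), (24, 43), (28, 41), (32, 37), (36, 41), (40, 42)]
```

View pics/c8.png

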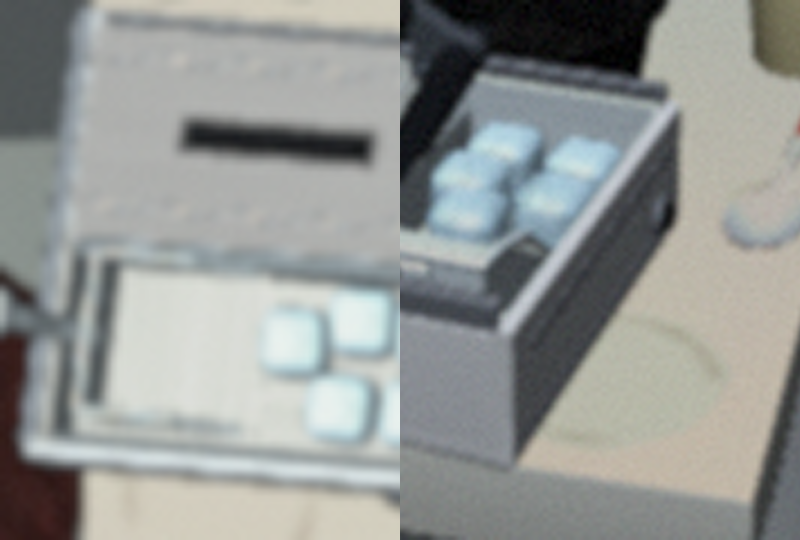

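The crop shows the pan inside the well with its lip just behind the loose cube at (295,340), and that cube has been pushed up against the block. The scoop sits about 4 mm too far to +x, where it jams, so I ease it up and recentre.

>>> carry_out --series "0 0 0.006 0; -0.0025 0 0 0; -0.0025 0 0 0; 0 0 0 0; 0 0 0 0"

```text
time: 15.68
tool_pos: [0.4763, 0.2883, 0.1173]
tcp_rot: [2.327, 2.103, 0.021]
wrist_force: [4.9, -3.5, 11.1]
width: 0.211
grip_force: 99.9
```

```bash
cat > st.py <<'E'
from look import *
s=bot.read_state(); y=R.from_rotvec(s["tcp_rot"]).as_matrix(); 
print(s["time"],"TCP tub",tub(np.array(s["tool_pos"])),"F",s["wrist_force"],"yaw",np.degrees(np.arctan2(y[1,1],y[0,1])),"tiltz",y[:,2])
i,d,K,T=cam("top");t=tub(cloud(d,K,T)); X,Y,Z=t[...,0],t[...,1],t[...,2]
k=(Z>58)&(Z<90)&(Y>68)&(Y<88)&(abs(X)<48);print("pan X",X[k].min(),X[k].max())
for x in range(-25,36,10): print(x,[ (y,round(float(np.median(Z[q])))) for y in range(-12,80,6) if (q:=(abs(X-x)<5)&(abs(Y-y)<3)).any()])
E
python3 st.py
```

```text
15.675 TCP tub [  1.6555 137.1477 117.3484] F [ 4.9252 -3.4904 11.1248] yaw -5.783736343550694 tiltz [ 0.0135  0.0049 -0.9999]
pan X -47.77423832742783 47.74538641448243
-25 [(-12, 19), (-6, 18), (0, 19), (6, 35), (12, 38), (18, 38), (24, 39), (30, 38), (36, 38), (42, 38), (48, 494), (54, 498), (60, 500), (66, 497), (72, 38), (78, 64)]
-15 [(-12, 17), (-6, 21), (0, 18), (6, 36), (12, 38), (18, 37), (24, 38), (30, 38), (36, 38), (42, 38), (48, 37), (54, 489), (60, 489), (66, 492), (72, 490), (78, 78)]
-5 [(-12, 34), (-6, 46), (0, 43), (6, 35), (12, 38), (18, 38), (24, 39), (30, 38), (36, 40), (42, 38), (48, 37), (54, 38), (60, 480), (66, 459), (72, 488), (78, 79)]
5 [(-12, 51), (-6, 52), (0, 47), (6, 37), (12, 37), (18, 37), (24, 37), (30, 38), (36, 36), (42, 38), (48, 38), (54, 37), (60, 38), (66, 452), (72, 459), (78, 81)]
15 [(-12, 52), (-6, 52), (0, 51), (6, 38), (12, 39), (18, 39), (24, 36), (30, 39), (36, 39), (42, 40), (48, 40), (54, 39), (60, 37), (66, 39), (72, 464), (78, 476)]
25 [(-12, 49), (-6, 45), (0, 32), (6, 39), (12, 38), (18, 39), (24, 40), (30, 40), (36, 40), (42, 39), (48, 39), (54, 39), (60, 41), (66, 39), (72, 457), (78, 449)]
35 [(-12, 18), (-6, 18), (0, 17), (6, 34), (12, 38), (18, 40), (24, 41), (30, 39), (36, 41), (42, 44), (48, 42), (54, 43), (60, 42), (66, 42), (72, 38), (78, 81)]
```

>>> carry_out --series "0 0 0 0; 0 0 0.003 0; 0 0 0.003 0; 0 0 0 0; 0 0 0 0" --jaw -0.36

```text
time: 16.35
tool_pos: [0.4701, 0.2863, 0.1184]
tcp_rot: [-2.332, -2.105, 0.0]
wrist_force: [0.4, -0.0, 0.7]
width: 0.322
grip_force: 0.1
```

```bash
cat >> st.py <<'E'
i2,d2,K2,T2=cam("wrist");t2=tub(cloud(d2,K2,T2)); k=(abs(t2[...,0]-t2[...,0])==0)&(abs(t2[...,0])<12)&(t2[...,2]>95)&(t2[...,2]<160)&(t2[...,1]>140)
for y in range(140,215,10):
    q=k&(abs(t2[...,1]-y)<4)
    if q.any(): print("bar",y,np.percentile(t2[q][:,2],90).round(1),t2[q][:,0].mean().round(1))
a=cv2.resize(i[160:250,140:230],None,fx=6,fy=6,interpolation=cv2.INTER_CUBIC)[:,:400]
j=cam("side")[0]; b=cv2.resize(j[200:320,170:330],None,fx=4.5,fy=4.5,interpolation=cv2.INTER_CUBIC)[:540,100:500]
import time; f=f"pics/c{int(s['time']*100)}.png"; cv2.imwrite(f,np.hstack([a[:540],b])); print(f)
E
python3 st.py
```

```text
16.35 TCP tub [ -4.3182 134.401  118.4222] F [ 0.4217 -0.0447  0.7233] yaw -5.87018726468266 tiltz [-0.0003 -0.     -1.    ]
pan X -47.73228952044442 47.9651572594707
-25 [(-12, 18), (-6, 19), (0, 17), (6, 21), (12, 18), (18, 22), (24, 24), (30, 23), (36, 23), (42, 25), (48, 28), (54, 498), (60, 500), (66, 495), (72, 57), (78, 481)]
-15 [(-12, 17), (-6, 19), (0, 19), (6, 18), (12, 21), (18, 22), (24, 22), (30, 23), (36, 23), (42, 25), (48, 26), (54, 27), (60, 487), (66, 492), (72, 67), (78, 486)]
-5 [(-12, 36), (-6, 42), (0, 25), (6, 20), (12, 20), (18, 23), (24, 22), (30, 23), (36, 24), (42, 23), (48, 26), (54, 25), (60, 481), (66, 455), (72, 68), (78, 486)]
5 [(-12, 50), (-6, 50), (0, 48), (12, 20), (18, 21), (24, 25), (30, 24), (36, 24), (42, 24), (48, 24), (54, 27), (60, 25), (66, 449), (72, 462), (78, 487)]
15 [(-12, 50), (-6, 50), (0, 50), (6, 42), (12, 22), (18, 23), (24, 21), (30, 23), (36, 24), (42, 24), (48, 25), (54, 24), (60, 23), (66, 29), (72, 461), (78, 482)]
25 [(-12, 49), (-6, 50), (0, 46), (6, 18), (12, 21), (18, 21), (24, 23), (30, 25), (36, 23), (42, 23), (48, 26), (54, 24), (60, 23), (66, 27), (72, 70), (78, 472)]
35 [(-12, 19), (-6, 19), (0, 18), (6, 22), (12, 22), (18, 21), (24, 23), (30, 24), (36, 25), (42, 25), (48, 32), (54, 27), (60, 32), (66, 29), (72, 45), (78, 455)]
bar 140 143.0 2.6
bar 150 141.0 1.8
bar 160 125.1 -2.0
bar 170 125.9 -2.3
bar 180 125.6 -2.5
pics/c1635.png
```

View pics/c1635.png

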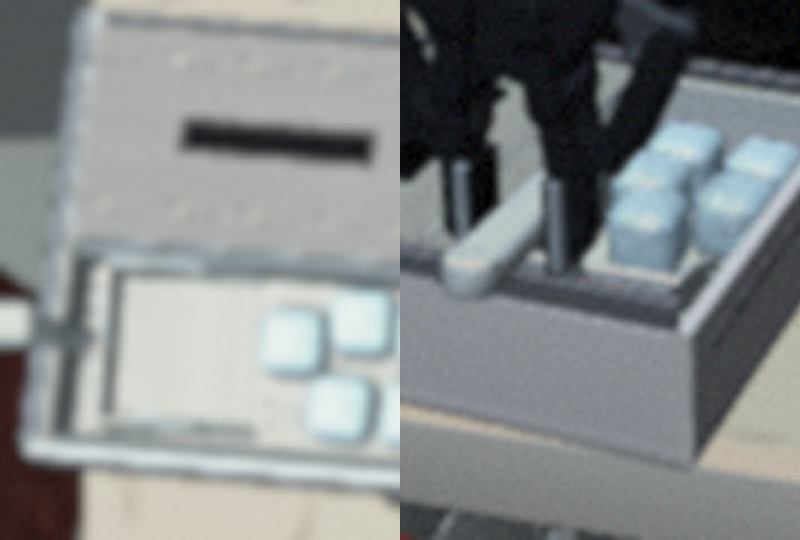

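The picture shows the scoop resting in the well: lip on the floor just before the loose cube (295,340 left half), neck on the rail, handle between the fingers. I regrip it at this slight pitch and advance until the neck clears the rail.

>>> carry_out --series "0.002 0 -0.004 0; 0.002 0 -0.004 0; 0 0 0 0; 0 0 0 0"

```text
time: 17.0
tool_pos: [0.4742, 0.2862, 0.1105]
tcp_rot: [-2.332, -2.105, 0.0]
wrist_force: [0.7, -0.5, -0.2]
width: 0.319
grip_force: 0.0
```

>>> carry_out --series "0 0 0 0; 0 0 0 0; 0 0 0 0; 0 0 0 0; -0.0005 -0.005 0.001 0; -0.0005 -0.005 0 0; -0.0005 -0.005 0 0; 0 0 0 0" --jaw -1 --grip_force 100

```text
time: 18.0
tool_pos: [0.4725, 0.2706, 0.1114]
tcp_rot: [2.333, 2.104, -0.001]
wrist_force: [-0.5, 0.2, -0.8]
width: 0.216
grip_force: 97.3
```

```bash
python3 st.py
```

```text
18.0 TCP tub [ -0.1847 119.068  111.4253] F [-0.4565  0.1779 -0.8118] yaw -5.900369586655335 tiltz [-0.0005 -0.0005 -1.    ]
pan X -47.644872235477486 47.817617270518866
-25 [(-12, 18), (-6, 20), (0, 23), (6, 21), (12, 24), (18, 22), (24, 23), (30, 27), (36, 493), (42, 495), (48, 494), (54, 66), (60, 38), (72, 18), (78, 434)]
-15 [(-12, 20), (-6, 21), (0, 23), (6, 22), (12, 24), (18, 23), (24, 25), (30, 24), (36, 26), (42, 486), (48, 487), (54, 72), (60, 68), (66, 479), (72, 453), (78, 462)]
-5 [(-12, 49), (-6, 45), (0, 47), (6, 23), (12, 23), (18, 22), (24, 27), (30, 24), (36, 26), (42, 27), (48, 473), (54, 482), (60, 481), (66, 477), (72, 468), (78, 471)]
5 [(-12, 52), (-6, 50), (0, 50), (6, 25), (12, 23), (18, 26), (24, 24), (30, 24), (36, 26), (42, 25), (48, 449), (54, 445), (60, 476), (66, 480), (72, 480), (78, 477)]
15 [(-12, 53), (-6, 54), (0, 51), (6, 49), (12, 23), (18, 23), (24, 25), (30, 25), (36, 26), (42, 25), (48, 25), (54, 451), (60, 472), (66, 485), (72, 487), (78, 486)]
25 [(-12, 49), (-6, 49), (0, 32), (6, 21), (12, 22), (18, 25), (24, 24), (30, 25), (36, 22), (42, 26), (48, 24), (54, 71), (60, 462), (66, 477), (72, 487), (78, 488)]
35 [(-12, 20), (-6, 23), (0, 23), (6, 24), (12, 25), (18, 26), (24, 32), (30, 31), (36, 30), (42, 38), (48, 28), (54, 40), (60, 69), (66, 467), (72, 475), (78, 486)]
bar 140 125.2 -0.3
bar 150 125.9 -0.5
bar 160 126.4 -0.8
pics/c1800.png
```

>>> carry_out --series "0 0 -0.003 0; 0 0 -0.004 0; 0 0 -0.004 0; 0 0 0 0" --jaw -0.36

```text
time: 18.65
tool_pos: [0.4724, 0.2711, 0.1001]
tcp_rot: [-2.332, -2.105, 0.002]
wrist_force: [-0.2, -0.1, 0.1]
width: 0.319
grip_force: 0.0
```

>>> carry_out --series "0 0 0 0; 0 0 0 0; 0 0 0 0; 0 0 0 0; -0.0008 -0.007 0.001 0; -0.0008 -0.007 0 0; -0.0008 -0.007 0 0; -0.0008 -0.007 0 0; 0 0 0 0" --jaw -1 --grip_force 100

```text
time: 19.77
tool_pos: [0.4693, 0.2424, 0.1015]
tcp_rot: [2.333, 2.104, -0.001]
wrist_force: [0.1, 0.3, -2.3]
width: 0.214
grip_force: 97.5
```

```bash
sed -i 's/range(-12,80,6)/range(-90,70,8)/; s/abs(Y-y)<3)/abs(Y-y)<4)/' st.py; python3 st.py
```

```text
19.775 TCP tub [ -0.2801  90.732  101.4656] F [ 0.0892  0.3091 -2.298 ] yaw -5.906896899361395 tiltz [-0.0004 -0.0005 -1.    ]
pan X -47.8478328656895 47.83271587656695
-25 [(-90, 58), (-82, 48), (-74, 49), (-66, 48), (-58, 45), (-50, 48), (-42, 52), (-34, 48), (-26, 21), (-18, 21), (-10, 20), (-2, 22), (6, 22), (14, 484), (22, 484), (30, 52), (38, 464), (46, 21), (54, 440), (62, 395)]
-15 [(-90, 51), (-82, 50), (-74, 48), (-66, 49), (-58, 47), (-50, 51), (-42, 50), (-34, 51), (-26, 34), (-18, 22), (-10, 21), (-2, 21), (6, 22), (14, 472), (22, 476), (30, 62), (38, 471), (46, 452), (54, 391), (62, 396)]
-5 [(-90, 67), (-82, 46), (-74, 47), (-66, 46), (-58, 20), (-50, 46), (-42, 49), (-34, 51), (-26, 48), (-18, 48), (-10, 52), (-2, 49), (6, 22), (14, 22), (22, 463), (30, 64), (38, 469), (46, 461), (54, 271), (62, 468)]
5 [(-90, 57), (-82, 40), (-74, 44), (-66, 41), (-58, 19), (-50, 20), (-42, 23), (-34, 22), (-26, 50), (-18, 51), (-10, 52), (-2, 50), (6, 21), (14, 19), (22, 436), (30, 457), (38, 471), (46, 470), (54, 290), (62, 473)]
15 [(-90, 48), (-82, 51), (-74, 49), (-66, 49), (-58, 47), (-50, 52), (-42, 52), (-34, 51), (-26, 48), (-18, 53), (-10, 53), (-2, 52), (6, 23), (14, 21), (22, 435), (30, 455), (38, 475), (46, 477), (54, 295), (62, 472)]
25 [(-90, 54), (-82, 49), (-74, 50), (-66, 48), (-58, 49), (-50, 50), (-42, 52), (-34, 51), (-26, 24), (-18, 35), (-10, 36), (-2, 23), (6, 22), (14, 22), (22, 24), (30, 438), (38, 468), (46, 478), (54, 478), (62, 466)]
35 [(-90, 63), (-82, 42), (-74, 44), (-66, 46), (-58, 45), (-50, 48), (-42, 51), (-34, 52), (-26, 37), (-18, 32), (-10, 22), (-2, 32), (6, 29), (14, 32), (22, 38), (30, 57), (38, 457), (46, 472), (54, 478), (62, 473)]
bar 140 112.7 -0.8
pics/c1977.png
```

>>> carry_out --series "-0.0008 -0.007 0 0; -0.0008 -0.007 0 0; -0.0008 -0.007 0 0; -0.0008 -0.007 0 0; -0.0008 -0.007 0 0; -0.0008 -0.007 0 0; 0 -0.003 0 0; 0 0 0 0"

```text
time: 20.92
tool_pos: [0.4705, 0.2094, 0.109]
tcp_rot: [-2.333, -2.091, -0.039]
wrist_force: [-3.7, 35.9, 15.8]
width: 0.213
grip_force: 100.3
```

```bash
python3 st.py
```

```text
20.925 TCP tub [  4.5262  58.0088 108.9732] F [-3.6779 35.9326 15.7908] yaw -6.280046013099983 tiltz [ 0.0133  0.0228 -0.9997]Traceback (most recent call last):
  File "st.py", line 5, in <module>
    k=(Z>58)&(Z<90)&(Y>68)&(Y<88)&(abs(X)<48);print("pan X",X[k].min(),X[k].max())
                                                            ~~~~~~~~^^
    return umr_minimum(a, axis, None, out, keepdims, initial, where)
ValueError: zero-size array to reduction operation minimum which has no identity
```

```bash
sed -i '/"pan X"/d' st.py; python3 st.py
```

```text
20.975 TCP tub [  4.492   58.0327 108.9571] F [-4.5049 34.7766 15.3974] yaw -6.274913042374395 tiltz [ 0.0133  0.0227 -0.9997]
-25 [(-90, 64), (-82, 51), (-74, 51), (-66, 49), (-58, 48), (-50, 53), (-42, 55), (-34, 54), (-26, 486), (-18, 487), (-10, 480), (-2, 30), (6, 69), (14, 453), (22, 449), (30, 375), (38, 465), (46, 473), (54, 476), (62, 479)]
-15 [(-90, 50), (-82, 50), (-74, 52), (-66, 52), (-58, 51), (-50, 55), (-42, 57), (-34, 55), (-26, 469), (-18, 477), (-10, 481), (-2, 473), (6, 459), (14, 467), (22, 432), (30, 473), (38, 476), (46, 479), (54, 480), (62, 482)]
-5 [(-90, 60), (-82, 50), (-74, 48), (-66, 51), (-58, 48), (-50, 54), (-42, 52), (-34, 52), (-26, 53), (-18, 448), (-10, 475), (-2, 475), (6, 469), (14, 475), (22, 259), (30, 478), (38, 479), (46, 480), (54, 481), (62, 483)]
5 [(-90, 58), (-82, 44), (-74, 39), (-66, 41), (-58, 22), (-50, 25), (-42, 24), (-34, 40), (-26, 56), (-18, 448), (-10, 472), (-2, 481), (6, 478), (14, 477), (22, 266), (30, 481), (38, 482), (46, 482), (54, 482), (62, 481)]
15 [(-90, 52), (-82, 51), (-74, 51), (-66, 50), (-58, 50), (-50, 55), (-42, 56), (-34, 54), (-26, 53), (-18, 445), (-10, 467), (-2, 484), (6, 484), (14, 481), (22, 480), (30, 482), (38, 482), (46, 481), (54, 481), (62, 478)]
25 [(-90, 51), (-82, 49), (-74, 49), (-66, 49), (-58, 52), (-50, 54), (-42, 53), (-34, 53), (-26, 24), (-18, 25), (-10, 462), (-2, 473), (6, 485), (14, 484), (22, 479), (30, 480), (38, 478), (46, 476), (54, 476), (62, 473)]
35 [(-90, 64), (-82, 47), (-74, 47), (-66, 49), (-58, 45), (-50, 51), (-42, 53), (-34, 53), (-26, 29), (-18, 23), (-10, 429), (-2, 464), (6, 477), (14, 484), (22, 475), (30, 474), (38, 472), (46, 466), (54, 23), (62, 23)]
pics/c2097.png
```

>>> carry_out --series "0.001 0.006 0 0; 0.001 0.005 0 0; 0 0 0 0; 0 0 0 0"

```text
time: 21.62
tool_pos: [0.4692, 0.2129, 0.1047]
tcp_rot: [-2.333, -2.102, -0.015]
wrist_force: [-0.8, 13.1, 5.6]
width: 0.214
grip_force: 99.0
```

```bash
python3 st.py
```

```text
21.625 TCP tub [  2.881   61.4277 104.6849] F [-0.8105 13.0755  5.551 ] yaw -5.966388209278113 tiltz [ 0.0058  0.0075 -1.    ]
-25 [(-90, 65), (-82, 52), (-74, 50), (-66, 50), (-58, 49), (-50, 53), (-42, 54), (-34, 53), (-26, 25), (-18, 483), (-10, 487), (-2, 479), (6, 62), (14, 441), (22, 443), (30, 439), (38, 376), (46, 464), (54, 468), (62, 471)]
-15 [(-90, 49), (-82, 51), (-74, 53), (-66, 49), (-58, 51), (-50, 53), (-42, 52), (-34, 53), (-26, 37), (-18, 51), (-10, 476), (-2, 476), (6, 61), (14, 459), (22, 461), (30, 377), (38, 469), (46, 472), (54, 472), (62, 476)]
-5 [(-90, 68), (-82, 48), (-74, 49), (-66, 46), (-58, 39), (-50, 51), (-42, 50), (-34, 51), (-26, 50), (-18, 56), (-10, 444), (-2, 474), (6, 469), (14, 467), (22, 259), (30, 265), (38, 472), (46, 476), (54, 475), (62, 477)]
5 [(-90, 57), (-82, 47), (-74, 41), (-66, 43), (-58, 18), (-50, 23), (-42, 24), (-34, 39), (-26, 54), (-18, 56), (-10, 441), (-2, 464), (6, 475), (14, 475), (22, 283), (30, 476), (38, 477), (46, 476), (54, 479), (62, 478)]
15 [(-90, 50), (-82, 51), (-74, 51), (-66, 50), (-58, 47), (-50, 54), (-42, 52), (-34, 51), (-26, 50), (-18, 55), (-10, 443), (-2, 463), (6, 477), (14, 482), (22, 470), (30, 477), (38, 478), (46, 478), (54, 477), (62, 476)]
25 [(-90, 52), (-82, 52), (-74, 50), (-66, 51), (-58, 51), (-50, 54), (-42, 53), (-34, 53), (-26, 21), (-18, 24), (-10, 22), (-2, 451), (6, 468), (14, 482), (22, 481), (30, 473), (38, 476), (46, 474), (54, 473), (62, 470)]
35 [(-90, 62), (-82, 47), (-74, 47), (-66, 50), (-58, 30), (-50, 52), (-42, 53), (-34, 53), (-26, 34), (-18, 25), (-10, 26), (-2, 38), (6, 457), (14, 479), (22, 478), (30, 470), (38, 471), (46, 469), (54, 464), (62, 460)]
pics/c2162.png
```

>>> carry_out --series "0.0004 0.004 0 0; 0.0004 0.004 0 0; 0.0004 0.004 0 0; 0 0 0 0; 0 0 0 0"

```text
time: 22.4
tool_pos: [0.4679, 0.2207, 0.1015]
tcp_rot: [2.332, 2.105, -0.001]
wrist_force: [0.5, -2.4, 1.6]
width: 0.212
grip_force: 98.5
```

>>> carry_out --series "0 0 0 0; 0 0 0 0; 0 0 0 0; 0 0 0 0" --jaw -0.36

```text
time: 22.9
tool_pos: [0.4678, 0.2214, 0.1016]
tcp_rot: [-2.332, -2.105, 0.0]
wrist_force: [0.4, -0.2, 0.1]
width: 0.32
grip_force: 0.0
```

```bash
python3 st.py
```

```text
22.9 TCP tub [  0.5755  69.6498 101.5506] F [ 0.3587 -0.1832  0.0641] yaw -5.873408971293009 tiltz [-0.0002  0.0002 -1.    ]
-25 [(-90, 67), (-82, 49), (-74, 51), (-66, 49), (-58, 37), (-50, 53), (-42, 51), (-34, 53), (-26, 51), (-18, 21), (-10, 480), (-2, 484), (6, 477), (14, 51), (22, 19), (30, 438), (38, 436), (46, 393), (54, 455), (62, 463)]
-15 [(-90, 47), (-82, 50), (-74, 51), (-66, 48), (-58, 45), (-50, 50), (-42, 52), (-34, 51), (-26, 49), (-18, 23), (-10, 26), (-2, 466), (6, 475), (14, 468), (22, 452), (30, 457), (38, 374), (46, 466), (54, 467), (62, 470)]
-5 [(-90, 66), (-82, 43), (-74, 48), (-66, 48), (-58, 19), (-50, 23), (-42, 50), (-34, 49), (-26, 48), (-18, 50), (-10, 51), (-2, 462), (6, 471), (14, 62), (22, 462), (30, 284), (38, 257), (46, 469), (54, 114), (62, 473)]
5 [(-90, 58), (-82, 43), (-74, 42), (-66, 45), (-58, 19), (-50, 26), (-42, 34), (-34, 20), (-26, 45), (-18, 52), (-10, 54), (-2, 55), (6, 448), (14, 471), (22, 473), (30, 294), (38, 304), (46, 474), (54, 474), (62, 475)]
15 [(-90, 48), (-82, 49), (-74, 50), (-66, 50), (-58, 45), (-50, 52), (-42, 52), (-34, 54), (-26, 50), (-18, 49), (-10, 52), (-2, 51), (6, 450), (14, 466), (22, 478), (30, 477), (38, 283), (46, 475), (54, 475), (62, 474)]
25 [(-90, 54), (-82, 49), (-74, 49), (-66, 51), (-58, 38), (-50, 51), (-42, 53), (-34, 54), (-26, 49), (-18, 20), (-10, 22), (-2, 19), (6, 438), (14, 460), (22, 478), (30, 478), (38, 467), (46, 472), (54, 471), (62, 471)]
35 [(-90, 64), (-82, 47), (-74, 34), (-66, 20), (-58, 25), (-50, 47), (-42, 51), (-34, 51), (-26, 50), (-18, 30), (-10, 29), (-2, 25), (6, 27), (14, 440), (22, 468), (30, 476), (38, 475), (46, 468), (54, 467), (62, 153)]
pics/c2290.png
```

>>> carry_out --series "0 0 0 0; 0 0 0 0; 0 0 0 0; 0 0 0 0; 0 0 0.004 0; 0 0 0.01 0; 0 0 0.016 0; 0 0 0.018 0; 0 0 0.016 0; 0 0 0.008 0; 0 0 0.003 0; 0 0 0 0" --jaw -1 --grip_force 110

```text
time: 24.55
tool_pos: [0.4678, 0.2211, 0.1765]
tcp_rot: [-2.332, -2.105, 0.001]
wrist_force: [-0.2, 0.4, -3.0]
width: 0.206
grip_force: 107.7
```

```bash
python3 st.py
```

```text
24.55 TCP tub [  0.5512  69.3568 176.4973] F [-0.2335  0.3876 -2.9978] yaw -5.872474875842973 tiltz [-0.0003 -0.0003 -1.    ]
-25 [(-90, 65), (-82, 49), (-74, 50), (-66, 50), (-58, 91), (-50, 124), (-42, 126), (-34, 127), (-26, 124), (-18, 95), (-10, 543), (-2, 547), (6, 543), (14, 136), (22, 513), (30, 518), (38, 516), (46, 463), (54, 532), (62, 538)]
-15 [(-90, 46), (-82, 45), (-74, 52), (-66, 50), (-58, 92), (-50, 124), (-42, 127), (-34, 126), (-26, 124), (-18, 99), (-10, 113), (-2, 537), (6, 543), (14, 140), (22, 528), (30, 533), (38, 463), (46, 541), (54, 543), (62, 545)]
-5 [(-90, 69), (-82, 20), (-74, 48), (-66, 49), (-58, 91), (-50, 101), (-42, 121), (-34, 123), (-26, 121), (-18, 123), (-10, 125), (-2, 523), (6, 539), (14, 540), (22, 535), (30, 362), (38, 365), (46, 545), (54, 547), (62, 548)]
5 [(-90, 69), (-82, 31), (-74, 45), (-66, 38), (-58, 91), (-50, 95), (-42, 117), (-34, 114), (-26, 119), (-18, 127), (-10, 127), (-2, 127), (6, 526), (14, 547), (22, 548), (30, 371), (38, 381), (46, 548), (54, 549), (62, 549)]
15 [(-90, 45), (-82, 46), (-74, 49), (-66, 49), (-58, 91), (-50, 122), (-42, 127), (-34, 127), (-26, 125), (-18, 123), (-10, 126), (-2, 127), (6, 526), (14, 544), (22, 553), (30, 551), (38, 372), (46, 550), (54, 550), (62, 549)]
25 [(-90, 64), (-82, 45), (-74, 51), (-66, 49), (-58, 93), (-50, 124), (-42, 127), (-34, 125), (-26, 125), (-18, 95), (-10, 99), (-2, 94), (6, 515), (14, 538), (22, 553), (30, 554), (38, 549), (46, 548), (54, 547), (62, 546)]
35 [(-90, 67), (-82, 21), (-74, 45), (-66, 21), (-58, 91), (-50, 117), (-42, 123), (-34, 123), (-26, 124), (-18, 111), (-10, 99), (-2, 104), (6, 118), (14, 515), (22, 544), (30, 553), (38, 551), (46, 542), (54, 542), (62, 234)]
pics/c2455.png
```

Three cubes sit fully on the level pan, with tops at z ≈ 127 mm and the lip at tub y ≈ -62. The other two stay in the tub. I carry the pan smoothly over the bowl.

>>> carry_out --series "0.0025 -0.008 0 0; 0.005 -0.016 0 0; 0.007 -0.023 0 0; 0.008 -0.027 0 0; 0.008 -0.027 0 0; 0.0075 -0.025 0 0; 0.0065 -0.021 0 0; 0.005 -0.017 0 0; 0.004 -0.014 0 0; 0.003 -0.010 0 0; 0.002 -0.006 0 0; 0.0015 -0.004 0 0; 0.0005 -0.002 0 0; 0 0 -0.003 0; 0 0 -0.005 0; 0 0 -0.003 0; 0 0 0 0"

```text
time: 26.82
tool_pos: [0.528, 0.0214, 0.165]
tcp_rot: [-2.331, -2.105, 0.001]
wrist_force: [-0.1, -0.4, -2.2]
width: 0.209
grip_force: 107.7
```

```bash
python3 yaw.py; cat > bl.py <<'E'
from h import *
i,d,K,T=cam("top"); w=cloud(d,K,T); X,Y,Z=w[...,0]*1e3,w[...,1]*1e3,w[...,2]*1e3
print("cols x 430..610")
for y in range(60,-180,-10): print(y,*["%4.0f"%np.median(Z[k]) if (k:=(abs(X-x)<5)&(abs(Y-y)<5)).any() else "  .." for x in range(430,612,10)])
cv2.imwrite("pics/b%d.png"%(bot.read_state()["time"]*100),cv2.resize(i[120:290,130:370],None,fx=3.3,fy=3.3,interpolation=cv2.INTER_CUBIC))
E
python3 bl.py
```

```text
26.825 [0.528  0.0214 0.165 ] yaw_y -5.86 q [-0.0067  0.0537  2.0003  0.      1.0887  0.0955] [-0.0516 -0.3733 -2.2473] 0.20929939428722275
cols x 430..610
60  553  550  545  539  534  527  516  525  533  536  538  537  532  526  512   ..   ..   ..   ..
50   ..   ..   ..   ..   ..   72  510  523  534  538  539  537  533  524   ..   ..   ..   ..   ..
40   ..   ..   ..  245  246  243  461  459  535  538  539  537  533  525   ..   ..   ..   ..   ..
30   ..   ..   ..  246  248  253  408  527  535  539  539  537  533  523  513   ..   ..   ..   ..
20   ..   ..   ..  247  248  239  396  525  534  538  538  538  532  523   ..   ..   ..   ..   ..
10   ..   ..   ..   ..   ..   58  423  526  535  538  538  536  533  524   ..   ..   ..   ..   ..
0   ..   ..   ..   ..   ..   ..  511  400  535  538  539  537  532  523   ..   ..   ..   ..   ..
-10   ..   ..   ..   ..   ..   ..  513  528  533  538  539  537  533  525   ..   ..   ..   ..   ..
-20  558  552  547  541  535  531  529  530  537  539  540  539  534  525    2    6   ..   ..   ..
-30  558  553  548  542  537  531  529  532  537  540  542  5
[... 731 characters left out ...]

-110   -1   55   31    6    6    1    4    5    5   77   78   80   83   ..    4    7   35   59   ..
-120   -1    2   54    7    5    2    1    3    4    3    2    2    2    4    7   44   57   59    2
-130   -1   -0    3   50   41    5    6    2    2    5    4    3    6    8   30   52   59    2    0
-140    0    1   -0   57   57   41   14    6    6    6    7   18   31   45   56   59   -3   -2    0
-150   -1   -0   -1   -1    1   56   57   48   48   42   48   51   58   58   ..    0   -1    1   -1
-160   -2    0   -1   -1   -1   -1   -1   55   60   58   58   61    0   -1   -1    1    2   -0    1
-170   -1   -0   -2    1    1   -1   -0   -1    0    1   -2    0    1   -2   -1    1   -2   -1   -2
```

>>> carry_out --series "0.0065 0.0605 0 0; 0.0035 0.033 0 0; 0 0 0 0; 0 0 0 0"

```text
time: 27.38
tool_pos: [0.5384, 0.1145, 0.1657]
tcp_rot: [2.331, 2.105, -0.001]
wrist_force: [0.0, -0.0, -2.2]
width: 0.208
grip_force: 108.0
```

```bash
python3 yaw.py; python3 bl.py
```

```text
27.375 [0.5384 0.1145 0.1657] yaw_y -5.83 q [ 0.1646  0.094   1.9556 -0.0007  1.092   0.2667] [ 0.0155 -0.0387 -2.2422] 0.20805698222932495
cols x 430..610
60   75  560  554  550  547  541  536  532  529  532  537  537  537  529  521  288   72   72   ..
50   68  320  558  552  545  539  109  528  523  508  515  517  517  124  116   76   70   71   ..
40  566  564  553    4    0   -1   44   84   85   83   84   85   84   85  112   74   73   74   65
30   -0   -1   -1   -0   -1   -0   85   42   84   85   84   84   84   85  103   ..   43    6    0
20   -1   -1   -0   -0    1    1   73   84   84   84   84   83   83   86  116   ..    3    0   -3
10    0   -0    0    1   53   53   53   85   85  109  114  113   84   86  113   ..    1    1    1
0   -1   -1    1   57   49    6   49   81  105  115  116  115   85   86  100   58   58    0   -0
-10    1   -1   54   45    7    3   82   80   81  110  113  114   85   89   ..   47   55    7    2
-20   -1   28   34    7    5    3    3    4    1   52    4    5    7    6    6   24   54   58    1
-30   -1   52   35    4    4    2    4    3    1    2   22   
[... 731 characters left out ...]

-110    3   56   38    3    2    2    2    3    2    2    3    2    2    3    4    8   36   59   ..
-120    0    6   51    6    6    4    2    1    2    3    4    2    3    4    6   42   58   62    4
-130   -1    0    2   49   34    6    5    4    5    5    4    4    5   15   34   55   58    0   -1
-140    1   -1    0   54   52   41    9    6    6    6    4   16   29   44   57   58   -2   -1   -0
-150   -0   -1   -1   -1    2   56   57   46   43   43   47   49   58   57   ..    3    1    0    0
-160    1    0   -1   -2   -1   -0   -0   58   58   60   61   62   -1    0    1    1    1    1    1
-170   -2    0   -2    0   -1    1    0   -1   -0    0   -1   -0    1   -1   -1    0    0   -1   -2
```

Two cubes are in the bowl, and the third still sits just behind the lip at (0.53, 0.0). I go gently forward again and repeat the jerk.

>>> carry_out --series "-0.0004 -0.004 0 0; -0.0008 -0.007 0 0; -0.001 -0.01 0 0; -0.0012 -0.011 0 0; -0.0012 -0.011 0 0; -0.001 -0.009 0 0; -0.0008 -0.007 0 0; -0.0006 -0.005 0 0; -0.0003 -0.003 0 0; 0 -0.001 0 0; 0 0 0 0; 0.0065 0.0605 0 0; 0.0025 0.025 0 0; 0 0 0 0; 0 0 0 0"

```text
time: 29.3
tool_pos: [0.5399, 0.132, 0.1655]
tcp_rot: [2.331, 2.105, -0.001]
wrist_force: [-0.3, -0.5, -2.5]
width: 0.205
grip_force: 108.1
```

```bash
python3 yaw.py; python3 bl.py
```

```text
29.3 [0.5399 0.132  0.1655] yaw_y -5.83 q [ 0.1952  0.1045  1.9445 -0.0006  1.0931  0.2973] [-0.2767 -0.4625 -2.5083] 0.2053353408230361
cols x 430..610
60  601  568  560  553  547  539  100   87   84   84   85   87   84   82  105   77   72   71   74
50  565   74   33   57   55   55   75   82   82   85   86   84   84   85  103   74   72   72   ..
40    1   -1   -1    1   -2    0   85   41   83   84   84   83   84   84  109   75   73   74   64
30   -0   -1    1   -1    0   -0   86   81   85   83   84   83   85   85   97   ..   42    3    2
20    0   -0   -0    0    0    2   59   83   85   83   84   84   84   83  105   ..    1   -1    1
10   -0   -1    2    0   52   51   51   82   82   81   83   83   84   83  100   56    1    1    1
0   -1   -1    1   58   50    7    6    5    4    6    5   13   15   27   46   56   58   -0   -1
-10   -1   -1   48   47    7    4    3    4    3    3    3    3    3    5   25   45   57   ..    1
-20   -0    3   42    7    5    3    4    4    3    1    3    5    4    4    6   26   53   60    2
-30    1   54   34    4    4    2    2    3    1    4   23   35 
[... 728 characters left out ...]

-110    1   57   31    5    4    1    4    4    5   32   36   33    4    3    4    9   35   58   ..
-120   -1    6   53    8    5    2    3    3   14   34   36   33    4    5    6   40   58   61    1
-130    2   -0   26   48   25    5    6    5    4   29   34   31    5   14   31   55   59   -3    1
-140    1   -1    0   56   55   39    8    9    6    6    7   20   26   46   55   60   -2    1   -2
-150   -1   -1    0    0    1   57   55   47   45   42   51   53   56   59   ..   -2    1    1    1
-160   -0   -1   -2   -1   -1   -0    1   54   60   61   59   60   -0   -1   -1    2    1   -0   -1
-170   -0   -2   -1   -0   -2    1   -1   -0   -1   -0   -1   -0    0   -1   -1    0   -0   -0   -0
```

Three cubes are in the bowl, at about 47, 38 and 53 mm from its axis. Now the scoop goes back.

>>> carry_out --series "0 0 0.03 0; -0.01 -0.01 0.03 4; -0.01 -0.028 0 8; -0.01 -0.028 0 8; -0.01 -0.028 0 8; -0.01 -0.028 0 8; -0.01 -0.028 0 8; -0.01 -0.028 0 8; -0.01 -0.028 0 8; -0.01 -0.028 0 8; -0.01 -0.028 0 8; -0.01 -0.028 0 8; -0.01 -0.028 0 8; -0.01 -0.028 0 8; 0 -0.028 0 8; 0 -0.015 0 6; 0 0 0 0"

```text
time: 31.48
tool_pos: [0.4092, -0.2581, 0.2256]
tcp_rot: [0.488, -3.103, 0.0]
wrist_force: [-0.1, -0.7, -2.0]
width: 0.21
grip_force: 108.1
```

```bash
python3 yaw.py
```

```text
31.475 [ 0.4092 -0.2581  0.2256] yaw_y 107.89 q [-0.614  -0.089   2.023  -0.0005  1.2079 -2.4968] [-0.0977 -0.6826 -2.0486] 0.2101441722345457
```

>>> carry_out --series "0.03 0 -0.01 0; 0.03 0 -0.03 0; 0.013 0.001 -0.04 0; 0 0 -0.03 0; 0 0 -0.018 0; 0 0 -0.008 0; 0 0 -0.004 0; 0 0 -0.002 0; 0 0 0 0"

```text
time: 32.6
tool_pos: [0.4837, -0.2561, 0.0845]
tcp_rot: [-0.494, 3.101, -0.002]
wrist_force: [0.1, 1.0, -1.3]
width: 0.208
grip_force: 108.1
```

>>> carry_out --series "0 0 -0.002 0; 0 0 0 0; 0 0 0 0"

```text
time: 32.98
tool_pos: [0.4835, -0.2564, 0.0837]
tcp_rot: [-0.495, 3.102, -0.002]
wrist_force: [-4.3, -0.1, 7.8]
width: 0.206
grip_force: 109.7
```

>>> carry_out --series "0 0 0 0; 0 0 0 0; 0 0 0 0; 0 0 0 0; 0 0 0 0" --jaw 0.1

```text
time: 33.6
tool_pos: [0.4831, -0.2557, 0.0815]
tcp_rot: [0.495, -3.102, -0.0]
wrist_force: [0.3, -0.7, -0.8]
width: 0.551
grip_force: 0.0
```

>>> carry_out --series "0 0 0.02 0; 0 0 0.05 0; 0 0 0.06 0; 0 0 0.02 0; 0 0 0 0" --jaw 0.1

```text
time: 34.22
tool_pos: [0.4842, -0.2563, 0.2335]
tcp_rot: [-0.495, 3.099, -0.004]
wrist_force: [0.2, 0.3, -0.6]
width: 0.549
grip_force: 0.0
```

```bash
python3 yaw.py; python3 - <<'E'
from h import *
np.set_printoptions(precision=4,suppress=True)
for n in("wrist","top"):
    i,d,K,T=cam(n); w=cloud(d,K,T); x,y,z=w[...,0],w[...,1],w[...,2]
    s=(z>.075)&(z<.11)&(x>.40)&(x<.56)&(y>-.36)&(y<-.18); q=w[s]
    if len(q)>9: print(n,np.median(q[:,2]),cv2.minAreaRect(q[:,:2].astype(np.float32)),np.polyfit(q[:,0],q[:,2],1))
a=np.radians(-6.3);o=np.array([.4596,.1522]);ex=np.array([np.cos(a),np.sin(a)]);ey=np.array([-ex[1],ex[0]])
X=(w[...,:2]-o)@ex*1e3;Y=(w[...,:2]-o)@ey*1e3;Z=w[...,2]*1e3
for yy in range(84,-94,-14): print(yy,*["%4.0f"%np.median(Z[k]) if (k:=(abs(X-xx)<4)&(abs(Y-yy)<5)).any() else "  .." for xx in range(-42,120,9)])
E
```

```text
34.225 [ 0.4842 -0.2563  0.2335] yaw_y 108.13 q [-0.5324  0.029   1.8934  0.      1.2151 -2.4196] [ 0.2088  0.2509 -0.5915] 0.5491555971496694
wrist 0.0930752558416938 ((0.47365593910217285, -0.2593567371368408), (0.08722139149904251, 0.019950438290834427), 18.8356990814209) [0.0018 0.0919]
top 0.09197317788597115 ((0.45880013704299927, -0.2624799609184265), (0.05699990689754486, 0.020383037626743317), 18.203580856323242) [-0.0179  0.1   ]
84   55   19   19   19   18   19   18   17   19   19   61   72   75   70   70   72   73   70
70   58   20   19   18   17   16   19   18   18   21   66   71   72   72   73   72   70   70
56   52   19   19   19   18   18   17   16   18   20   63   74   72   71   70   72   71   72
42   55   19   17   17   18   16   17   20   21   20   63   71   74   72   71   74   88   73
28   53   18   17   18   18   18   17   18   19   22   65   70   71   71   72   75   90   73
14   51   18   17   19   17   19   17   20   18   18   64   72   72   70   73   75   89   71
0   54   19   18   19   17   19   18   19   17   22   65   70   71   68   72   73   88   72
-14   52   18   19   19   17   18   20   19   20   21   63   72   71   74   70   74   90   72
-28   56   18   18   18   19   19   18   18   17   20   61   70   73   72   73   75   88   71
-42   53   18   17   19   19   18   19   19   18   21   69   71   72   72   71   74   78   71
-56   21   41   49   48   48   18   45   49   50   22   63   72   72   71   71   70   72   72
-70   56   47   49   49   49   42   50   51   48   19   69   72   71   72   71   71   73   73
-84   53   31   46   45   38   28   45   46   44   23   68   72   71   71   72   70   74   72
```

The scoop is back where it lay, flat, and the two remaining cubes sit in the tub. Now I go behind the rib to shut the cover.

>>> carry_out --series "0.0147 0.0563 0 -3.5; 0.0147 0.0563 0 -3.5; 0.0147 0.0563 0 -3.5; 0.0147 0.0563 0 -3.5; 0.0147 0.0563 0 -3.5; 0.0147 0.0563 0 -3.5; 0.0147 0.0563 0 -3.5; 0 0 0 0; 0 0 0 0" --jaw -1

```text
time: 35.45
tool_pos: [0.5846, 0.138, 0.2288]
tcp_rot: [-0.172, -3.132, 0.003]
wrist_force: [-0.1, -1.1, -0.7]
width: 0.001
grip_force: 0.0
```

```bash
python3 yaw.py; python3 - <<'E'
from look import *
s=bot.read_state(); print(tub(np.array(s["tool_pos"])))
for n in("wrist","side"):
    i,d,K,T=cam(n); t=tub(cloud(d,K,T)); g=i.max(2); k=(t[...,2]>82)&(t[...,2]<95)&(abs(t[...,1])<45)&(t[...,0]>70)&(t[...,0]<130)&(g<75)
    print(n,k.sum(), np.percentile(t[k],[2,50,98],axis=0) if k.any() else '')
E
```

```text
35.45 [0.5846 0.138  0.2288] yaw_y 83.71 q [ 0.1907  0.1386  1.784  -0.0007  1.224  -1.27  ] [-0.0714 -1.121  -0.651 ] 0.000536524693893553
[125.7555  -0.4014 228.8045]
wrist 1016 [[ 95.3325 -38.8261  84.9388]
 [ 99.5897   0.3589  89.4037]
 [105.7477  39.334   91.2579]]
side 132 [[ 95.6383 -35.0466  82.1856]
 [ 98.4832   8.3377  86.428 ]
 [104.247   44.134   88.7859]]
```

>>> carry_out --series "0.002 0 -0.045 0; 0 0 -0.045 0; 0 0 -0.034 0; 0 0 -0.009 0; 0 0 0 0; -0.016 0.0018 0 0; -0.018 0.002 0 0; -0.018 0.002 0 0; -0.018 0.002 0 0; -0.018 0.002 0 0; -0.014 0.0015 0 0; 0 0 0 0"

```text
time: 37.05
tool_pos: [0.4837, 0.1499, 0.0983]
tcp_rot: [-0.173, -3.135, 0.0]
wrist_force: [0.3, -0.2, -0.3]
width: 0.006
grip_force: 0.0
```

```bash
python3 yaw.py; python3 -c "
from look import *
s=bot.read_state(); print(tub(np.array(s['tool_pos'])))"
```

```text
37.05 [0.4837 0.1499 0.0983] yaw_y 83.68 q [ 0.251   0.0901  2.0998  0.0006  0.9537 -1.2098] [ 0.3164 -0.2462 -0.3339] 0.005738931730232532
[24.178   0.318  98.3135]
```

>>> carry_out --series "-0.004 0.0004 0 0; -0.004 0.0004 0 0; -0.004 0.0004 0 0; -0.003 0.0003 0 0; 0 0 0 0"

```text
time: 37.67
tool_pos: [0.4763, 0.1508, 0.0991]
tcp_rot: [0.173, 3.125, 0.001]
wrist_force: [16.4, -2.6, -12.3]
width: -0.004
grip_force: 8.1
```

>>> carry_out --series "0.012 0 0 0; 0.012 0 0.02 0; 0 0 0.05 0; -0.02 0 0.06 0; -0.06 0 0.06 0; 0 0 0 0; 0 0 0 0"

```text
time: 38.55
tool_pos: [0.4308, 0.1511, 0.2716]
tcp_rot: [-0.174, -3.136, 0.0]
wrist_force: [1.1, -0.0, -0.2]
width: -0.003
grip_force: 0.0
```

```bash
python3 yaw.py; python3 - <<'E'
from look import *
for n in("wrist","side"):
    i,d,K,T=cam(n); t=tub(cloud(d,K,T)); g=i.max(2); k=(t[...,2]>82)&(t[...,2]<95)&(abs(t[...,1])<45)&(abs(t[...,0])<40)&(g<75)
    print(n,k.sum(), np.percentile(t[k],[2,50,98],axis=0) if k.any() else '')
E
python3 bl.py | tail -22
python3 - <<'E'
from h import *
a=cv2.imread(sorted(__import__('glob').glob('pics/b*.png'),key=__import__('os').path.getmtime)[-1]); cv2.imwrite('pics/final.png',a)
E
```

```text
38.55 [0.4308 0.1511 0.2716] yaw_y 83.64 q [ 0.2828 -0.1762  2.0137  0.0001  1.3048 -1.1771] [ 1.091  -0.0093 -0.2356] -0.002939428999492575
wrist 701 [[ -4.8401 -38.9532  83.7019]
 [ -0.9994   0.3463  89.3135]
 [  4.9805  39.0508  91.164 ]]
side 140 [[ -4.0991 -34.184   82.4778]
 [ -1.0651   8.8909  86.7874]
 [  4.7629  43.7512  88.6577]]
40    1   -0   -0    1   -3    0   -0   -0   15   22   26   53   60   49   57   70   69   73   64
30    1   -1    0    0   -0   -0    1   -1    0    0    1   -2   -0    0   -1    1    1    8    1
20    0   -0   -1   -0   -1    2   56   59   55   53   56   59   61   27    1    2    1   -2    0
10   -1   -0   -1    1   54   49   46   26   26   10   26   27   48   55   56   29    0    1   -2
0   -0    0    1   56   51    7    8    5    4    5    3    4   17   19   47   57   54   -2   -0
-10    1    2   54   44    5    4    3    4    3    3    3    2    6    7   28   44   57   ..    2
-20    1    3   39    8    5    2    2    3    2    3    2    5    5    4    4   25   53   59    3
-30   -0   54   30    5    3    3    5    3    4    4   21   34   35   
[... 721 characters left out ...]

-110    0   57   34    4    5    2    3    3    5   31   35   31    3    4    3    7   36   58   ..
-120    0    2   53   10    7    3    3    4   23   37   34   33    7    5    5   43   56   62    2
-130   -2    1    2   48   33    6    4    4    3   29   34   31    5   13   31   57   60    3    0
-140   -1    1   -2   57   50   38   11    8    5    6    6   18   28   45   56   57   -4   -1   -1
-150   -2    0    0   -0    2   58   55   49   40   38   49   50   56   60   ..   -2    2    0    0
-160    1   -0   -1    1   -1   -1   -1   55   58   61   59   56    0    1    2    0    2   -0   -1
-170    1   -1   -0   -1    0   -1    1   -1    0   -0   -1    0    1   -1   -0    1    0   -1   -0
```

View pics/final.png

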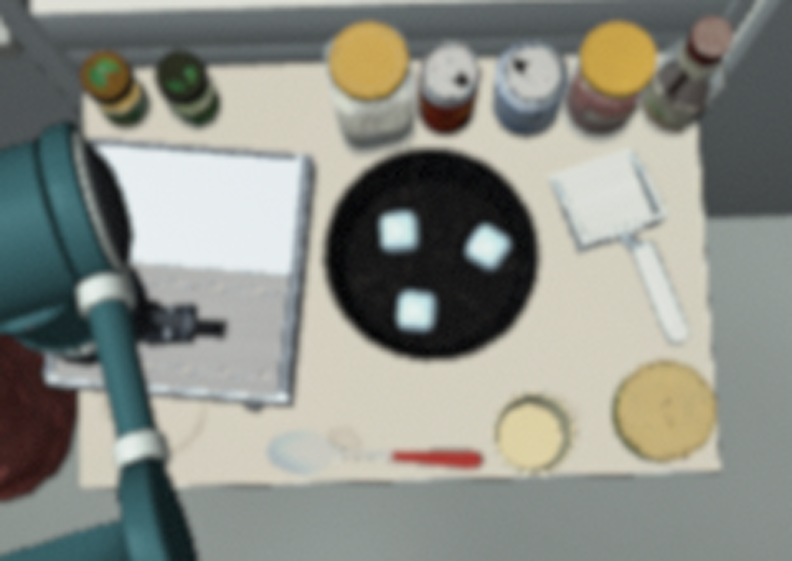

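The picture shows three cubes in the bowl at (398,230), (488,247) and (415,310). The scoop lies where it was, and everything else is unmoved. The rib travelled 100.6 mm, so the cover is fully shut.

```bash
python3 -c "
from workcell import bot
print(bot.finish_job())"
```

```text
the job is handed in; nothing more can be done
None
```

The job is handed in at about 39 s on the robot clock, no verdict returned: three ice cubes are in the bowl, the other two were in the tub when I shut the cover, the scoop is back flat where it lay, and nothing else had visibly moved.

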